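# Pack and lock the sample transport carrier

## Robot

A 6-joint arm with a two-finger parallel gripper is mounted at the origin on a cart in front of the work surface, level with it; the furniture and walls round the work are solid. World frame = base frame: x ahead of the robot, y to its left, z up, the work surface at z = 0. Lengths are in mm, angles in degrees, forces in N, time in s.
With the tool pointing down it reaches from about 350 to 850 mm from the base axis. Payload 8.1 kg.
Tool frame: the origin (TCP) lies at the very end of the fingers, on their centre line; the grasp point (between the pads) lies 19 mm behind it; z points along the fingers, y is the direction in which the jaws open and shut (so a half turn about z gives the same grasp; the last joint's range is limited). The gripper opens to 85 mm and grips with 20 to 120 N. Pads are 22 mm wide; open, the fingers measure 114 mm over their backs; the gripper's body (76 mm by 85 mm) begins 54 mm behind the grasp point. The pads swing forward as they close: fully open they stand 13 mm farther back than shut.
Start: joints at [-71.7, 7.471, 85.268, -0, 87.261, -4.893], TCP at [236.321, -551.505, 231.292] pointing down, gripper open.
Joint ranges: [-169.43, 169.43], [-51.17, 129.36], [1.28, 143.12], [-76.62, 256.62], [0, 156.53], [-152.29, 152.29]. Speed limits (degrees/s): [136.94, 136.94, 159.86, 180, 180, 180].

## Interface

Orientations are given as [roll, pitch, yaw] about the fixed x, y, z axes, in that order (R = Rz(yaw) Ry(pitch) Rx(roll)).
In Python, from bench import r gives the robot as it stands.
- The arm moves only by the shell command python3 -m crank 'ROWS' [OPENING] [FORCE]. ROWS is JSON, a list that holds one entry, the list of rows, each a list of 6 numbers: the shift along the tool's x, y, z in m, then the turn, a rotation vector about the tool's x, y, z in rad. A call has 1 to 10 rows; each row is the pose to reach, as a shift and turn from the pose measured when the call began, along the tool's axes at that moment; what a row does not reach only later rows make up. A row lasts 1/8 s, in which the tool goes at most 62.5 mm and 10.7 degrees, less where a joint would pass 70% of its speed; a pose out of reach is approached as far as the arm can. A call with a gripper value outside its range is refused whole. OPENING is the closure, from 0 (fully open) to 1 (shut), set as the call begins (- or left out, the last holds). The fingers move at their own pace and stop on an object; FORCE is the grip in N (left out, the last holds). Time passes only in rows, so rows that repeat a pose let the fingers close. It gives the time, the measured TCP pose, the force and the opening at its end, in the units of the state.
- r.sense(): the state, without advancing time (a new reading comes with each control period).
- r.snapshot(name): name is "side" or "top"; returns (picture, depth): 480x640x3 uint8, blue, green, red; 480x640 float32, mm along the optical axis (not along the pixel's ray), 0 where there is no reading.
- r.get_calibration(name): a dict with "mtx" (3x3 intrinsics, pixels), "cam_to_world" (4x4, takes a point from camera to world coordinates). Camera axes: x right, y down, z forward; pixel columns grow to the right and rows downward; lengths in mm; the calibration is good to about 2 mm. A picture is of the moment at which its call begins. get_calibration takes no time and is no camera call.
- r.hand_in(): hands the job in, once; it reports no verdict.
Trained networks look in the newest picture that a camera, given by its name, has taken for a name from the list of things; names that differ only in an ending like _2 or _b are one class to them, and where a whole thing is asked for, a point or a joint stands for the part that bears it (a point fixed in the world has none). Each returns a list of dicts, best first, with "conf" (0 to 1); they miss things now and then, are a little off and sometimes report something else, mostly with a low value. They report only what shows in the picture. A call takes as long as a camera call. They do not tell look-alikes from the thing itself.
- r.look_for(thing, camera): "extent" ([left, top, right, bottom] in pixels, round what is visible of it).
- r.landmark_of(thing, camera): "pixel" ([column, row] in pixels: a listed point, or the origin of a listed thing).
The state is a dict: "time": time; "joint_pos": joint angles; "qd": joint speeds; "joint_efforts": joint torques, N m; "tool_pos": TCP position; "tcp_rot": TCP orientation; "ft_force": force on the tool from outside, world axes, zero at the start; "wrist_torque": the same for the moment, N m; "finger_gap": finger opening in mm.
Only numpy, scipy, OpenCV 4.12 (cv2) and the standard library are available. Lean on these libraries where they do the work, as an engineer would, in place of code of your own. Each camera call takes 0.05 s, during which the arm holds its last target.

## Task

Pack the grey transport carrier: lay every loose red-capped sample tube flat in a tube compartment of its own, cap at the wide end by the red stripe, and lay the forceps flat in the long compartment. Then swing the retaining bar home over them, turn the clamp knob backwards (anticlockwise) until it clicks and drops, and only then turn it forwards (clockwise) as far as it goes, so that the bar is locked. Leave the cups, the stamp and the roll of tape where they stand.

Things in the scene. Friction and masses are not known exactly. Their poses are not given: they have to be found in the camera images.
- carrier: Fixed grey carrier: plate 322 (x) x 156 (y) x 6 mm, 22 mm high walls along its two y sides. Origin under it, on the table, 5 mm to +x of its middle. x points away from the robot, y to the left (yaw within 0.2 rad). Four tube compartments along y at x = -70, -30, 10, 50 mm, a longer one for the forceps at x = 90, knob stud at x = -133, bar hinge at x = 138 mm.
- bar (a joint): Flat aluminium bar, 20 mm wide, underside 26, top 32 mm over the table, on a vertical hinge at the carrier's far end. 0 = home at its stop: along the carrier's x over all compartments, its end under the knob's skirt. Grows to 1.35 rad as it swings out to the left; starts out; light friction, stays. A lip on its end is caught by the lowered knob: lowered too early, the knob keeps the bar out.
- bar_handle (a point): Middle of the black upright handle on the bar: a round post 14 mm in diameter, 34 mm tall, 49 mm over the table at its middle, 170 mm from the bar's hinge. It can be pinched from above (and turns in the grip) or pushed.
- bar_hinge (a point): The bar's vertical hinge axis, at the height of the bar's underside.
- knob_turn (a joint): Black clamp knob: wing 46 x 14 mm, 24 mm tall, on a skirt 56 mm across. Positive = forwards = clockwise from above. At 0 wing and white pointer lie along the carrier's x. Range -1.05 to 0.75 rad (locked stop); starts raised, -0.4 to 0.1. Raised, it jams forwards at about 0.3; backwards beyond about -0.9 it can drop, and then turns forwards to 0.75. Torque under 0.15 N m.
- knob_drop (a joint): How far the knob has come down its stud, m: 0 raised (as found), 0.009 dropped home after the click. A spring of about 3 N pushes it down, so it drops by itself at the gap when let go, or with a gentle push; a firm grip can hold it up.
- knob_grip (a point): Centre of the knob's wing, on the stud axis, 12 mm above the skirt and 12 mm below the wing's top (60 mm over the table when raised, 51 mm when dropped). Its x runs along the wing and turns with it; grip across the 14 mm.
- forceps_mid (a point): Steel forceps lying flat, 130 mm long (its x), 12 mm wide, 10 mm high; the point is its centre, 5 mm up. Lies to the left front. Either end may go either way in its compartment.
- long_slot (a point): Where the centre of the forceps belongs, 11 mm over the table: middle of the long compartment, which lies along the carrier's y between the same two rows of ridges (14 mm apart at the floor) and the walls at y = +-73 mm.
- tube_1_mid (a point): Loose sample tube with a red cap, lying, 88 mm long (its x, cap at +x); body a 12 mm thick rod, cap 16 mm thick and 18 mm long. The point is its centre, 8 mm up from what it lies on. May be absent.
- tube_2_mid (a point): Another such tube, same point and axes; may be absent.
- tube_3_mid (a point): Another such tube, same point and axes; may be absent.
- tube_4_mid (a point): Another such tube, same point and axes; may be absent.
- slot_1 (a point): Where a tube's centre belongs in tube compartment 1 (nearest the knob), 14 mm over the table. Any tube may go in any. White ridges, 14 mm over the floor with sloping flanks, bound it only at y = 22 to 41 mm (13 mm apart at the floor) and y = -42 to -25 mm (17.5 mm apart, for the cap); they are 29 to 33 mm apart at the top. Between these the floor is bare for fingers. End stops at y = +-49 mm.
- slot_2 (a point): The same in tube compartment 2, counted from the knob.
- slot_3 (a point): The same in tube compartment 3, counted from the knob.
- slot_4 (a point): The same in tube compartment 4, counted from the knob.
- white_cup: Bystander: white-capped specimen cup. Origin under its middle. 53 mm wide, 59 mm tall.
- red_cup: Bystander: red-capped specimen cup. Origin under its middle. 53 mm wide, 59 mm tall.
- wood_stamp: Bystander: wooden stamp. Origin under its middle. 52x26x72 mm.
- tape: Bystander: roll of tape. Origin under its middle. 66 mm across, 19 mm tall.
- red_stripe (a point): Middle of the red stripe along the cap end of the tube compartments, 64 mm to -y of the carrier's middle line.
Mind the look-alikes: they are no part of the job. Leave any orange look-alike of the part that bears tube_3_mid alone.

How it is judged:
By the outcome, as a careful person would: the job done as asked, in the order asked, and still so for the second after the job is handed in, with the robot touching nothing.
Of tube_1, tube_2, tube_3, tube_4 only 3 to 4 are there at a start; the rules pass over those that are not, and their reading is None.
At some moment in a run one of tube_1, tube_2, tube_3, tube_4, forceps may be knocked a few centimetres aside while the robot is not near it.
Once in a run the grip may slacken for a moment while it holds something.
It also fails if it takes over 210 s, if anything falls off the work surface, if the arm or the gripper's body presses on something with over 40 N, if the wrist force passes 120 N, or if a joint passes its speed limit or range.

## Working session

There is one attempt and no reset: what is moved stays moved. The work goes in short steps, Python scripts to look and compute and a shell command to move; the robot and the scene stay as the last step left them, time stands still between calls to the robot, and variables do not carry over. Pictures are saved under pics/ and viewed, and the job is handed in when it is done.

```bash
ls; mkdir -p pics
cat > h.py <<'E'
import numpy as np,cv2
from bench import r
def snap(c,fn=None):
    p,d=r.snapshot(c)
    if fn: cv2.imwrite('pics/'+fn,p)
    return p,d
def ray(c,px,z):
    k=r.get_calibration(c);M=np.array(k['mtx']);T=np.array(k['cam_to_world'])
    v=T[:3,:3]@np.linalg.solve(M,[px[0],px[1],1.]);o=T[:3,3]
    return o+v*(z-o[2])/v[2]
def proj(c,P):
    k=r.get_calibration(c);M=np.array(k['mtx']);T=np.linalg.inv(np.array(k['cam_to_world']))
    q=M@(T[:3,:3]@np.array(P,float)+T[:3,3]);return q[:2]/q[2]
E
python3 - <<'E'
from h import *
snap('top','top0.png');snap('side','side0.png')
s=r.sense();print(s)
for c in('top','side'):
    print(c,r.get_calibration(c))
E
```

```text
pics
{'time': 0.1, 'joint_pos': array([-7.16993142e+01,  7.51182572e+00,  8.53250104e+01,  2.46202617e-04,
        8.72621640e+01, -4.89264629e+00]), 'qd': array([-0.00953642, -0.16588086, -0.1346285 ,  0.08056567, -0.00793131,
        0.04238927]), 'joint_efforts': array([ 5.53869613e-04, -5.70951104e+01, -5.01943088e+01, -2.54249453e-04,
        8.14385625e-03, -3.39608141e-05]), 'tool_pos': array([ 236.16495856, -551.00786855,  230.31956091]), 'tcp_rot': array([-1.79901382e+02, -8.68863098e-03,  2.31933126e+01]), 'ft_force': array([ 0.16870134,  1.15152341, -0.54933213]), 'wrist_torque': array([-0.00318328, -0.00190148, -0.01603799]), 'finger_gap': 85.32628166844268}
top {'mtx': array([[545.1374708 ,   0.        , 321.04939363],
       [  0.        , 545.1374708 , 242.98110437],
       [  0.        ,   0.        ,   1.        ]]), 'cam_to_world': array([[ 2.68645233e-02, -9.87173766e-01,  1.57372977e-01,
         3.71614872e+02],
       [-9.99635672e-01, -2.61181286e-02,  6.80932953e-03,
        -5.24836999e+01],
       [-2.61170383e-03, -1.57498571e-01, -9.87515762e-01,
         1.20898654e+03],
       [ 0.00000000e+00,  0.00000000e+00,  0.00000000e+00,
         1.00000000e+00]])}
side {'mtx': array([[552.18840837,   0.        , 321.59252626],
       [  0.        , 552.18840837, 242.5141734 ],
       [  0.        ,   0.        ,   1.        ]]), 'cam_to_world': array([[-8.46041746e-01, -2.95539170e-01,  4.43700308e-01,
         2.86431634e+01],
       [-5.33115332e-01,  4.70863029e-01, -7.02905435e-01,
         7.91916719e+02],
       [-1.18598176e-03, -8.31230778e-01, -5.55926242e-01,
         7.15726719e+02],
       [ 0.00000000e+00,  0.00000000e+00,  0.00000000e+00,
         1.00000000e+00]])}
```

View pics/top0.png

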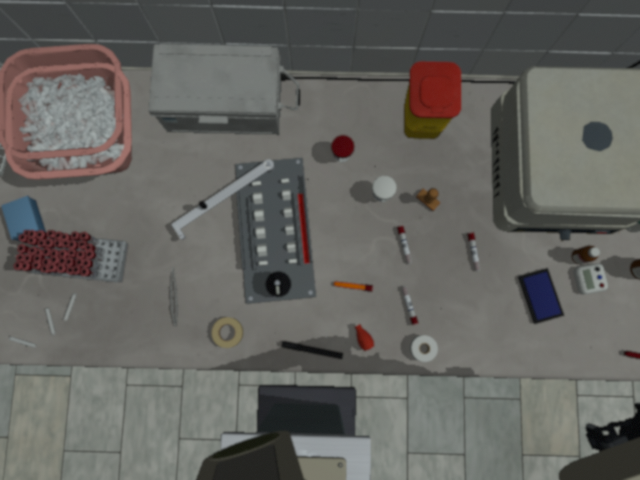

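View pics/side0.png

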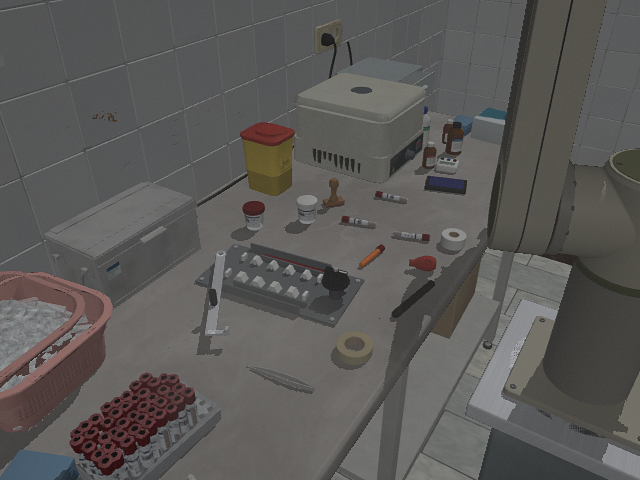

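Run:
```python
from h import *
np.set_printoptions(precision=1,suppress=True)
for t,z in [('tube_1_mid',8),('forceps_mid',5),('slot_1',14),('slot_2',14),('slot_3',14),('slot_4',14),('long_slot',11),('knob_grip',60),('bar_handle',49),('bar_hinge',26),('red_stripe',6),('carrier',0)]:
    for c in('top','side'):
        for l in r.landmark_of(t,c):
            if l['conf']>.25: print(t,c,round(l['conf'],2),np.array(l['pixel']),ray(c,l['pixel'],z))
for l in r.look_for('tube_1_mid','top'): print(l)
```

```text
forceps_mid top 0.63 [278.4 286.2] [464.3  47.4   5. ]
forceps_mid top 0.55 [172.2 295. ] [438.7 280.7   5. ]
forceps_mid side 0.55 [278.8 376.3] [439.4 278.    5. ]
slot_1 top 0.95 [273.3 258.3] [525.   60.3  14. ]
slot_1 top 0.73 [274.2 241.7] [562.2  59.9  14. ]
slot_1 top 0.69 [271.6 204.1] [647.5  69.2  14. ]
slot_1 top 0.57 [271.6 219.6] [612.   67.7  14. ]
slot_1 top 0.29 [279.3 284.4] [467.7  44.8  14. ]
slot_1 side 0.97 [290.6 280.2] [568.2  57.8  14. ]
slot_1 side 0.93 [306.7 283.9] [533.1  50.4  14. ]
slot_1 side 0.84 [273.4 272.1] [615.1  54.2  14. ]
slot_1 side 0.74 [254.2 269.2] [655.9  67.7  14. ]
slot_1 side 0.63 [332.5 205.6] [ 655.2 -252.7   14. ]
slot_2 top 0.95 [273.3 258.3] [525.   60.3  14. ]
slot_2 top 0.73 [274.2 241.7] [562.2  59.9  14. ]
slot_2 top 0.69 [271.6 204.1] [647.5  69.2  14. ]
slot_2 top 0.57 [271.6 219.6] [612.   67.7  14. ]
slot_2 top 0.29 [279.3 284.4] [467.7  44.8  14. ]
slot_2 side 0.97 [290.6 280.2] [568.2  57.8  14. ]
slot_2 side 0.93 [306.7 283.9] [533.1  50.4  14. ]
slot_2 side 0.84 [273.4 272.1] [615.1  54.2  14. ]
slot_2 side 0.74 [254.2
[... 1418 characters left out ...]

bar_handle side 0.72 [334.9 278. ] [471.   41.9  49. ]
bar_handle side 0.56 [388.8 194.8] [ 532.9 -321.2   49. ]
bar_handle side 0.55 [215.4 296.7] [632.7 212.1  49. ]
bar_handle side 0.54 [252.6 225.2] [731.8 -27.5  49. ]
bar_hinge top 0.4 [268.  186.5] [684.8  77.6  26. ]
bar_hinge side 0.57 [219.3 253.4] [745.5  74.7  26. ]
bar_hinge side 0.46 [294.6 264. ] [583.9  19.7  26. ]
red_stripe top 0.77 [301.9 226.8] [599.   -0.2   6. ]
red_stripe top 0.64 [273.  239.5] [568.4  63.5   6. ]
red_stripe side 0.63 [294.4 265. ] [598.3   0.6   6. ]
carrier top 0.92 [276.2 227.5] [597.  58.   0.]
carrier top 0.48 [427.2 197.5] [ 675.4 -282.7    0. ]
carrier side 0.77 [278.5 279.4] [602.3  54.5   0. ]
```

Run:
```python
from h import *
p=cv2.imread('pics/top0.png')
cv2.imwrite('pics/c1.png',cv2.resize(p[140:370,330:510],None,fx=3.2,fy=2.6*1.0,interpolation=3)[:600])
cv2.imwrite('pics/c2.png',cv2.resize(p[145:310,155:325],None,fx=3.5,fy=3.5,interpolation=3))
cv2.imwrite('pics/c3.png',cv2.resize(p[200:370,500:640],None,fx=3.5,fy=3.5,interpolation=3))
for l in r.landmark_of('tube_1_mid','top')+r.look_for('tube_1_mid','top')+r.landmark_of('tube_1_mid','side')+r.look_for('tube_1_mid','side'): print(l)
```

```text
{'pixel': [475.5, 255.0], 'conf': 0.22}
{'extent': [325.3, 179.9, 347.5, 207.5], 'conf': 0.34}
{'extent': [322.3, 266.3, 348.8, 294.3], 'conf': 0.29}
```

View pics/c1.png

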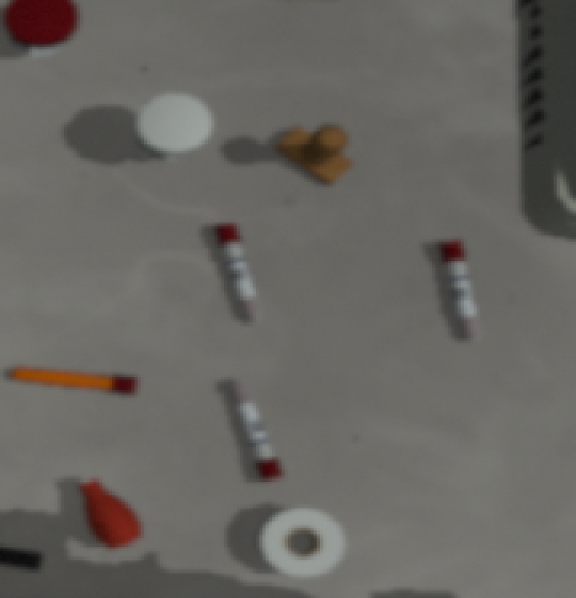

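View pics/c2.png

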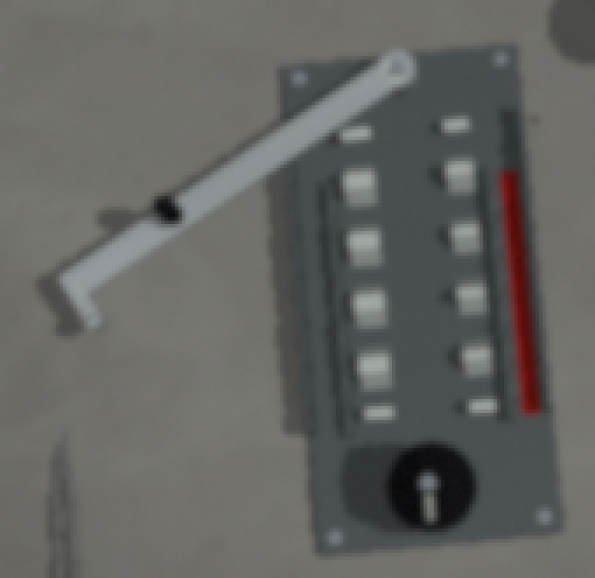

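View pics/c3.png

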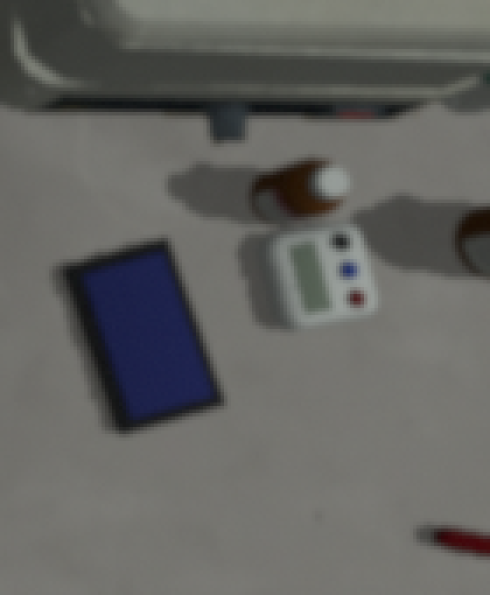

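Run:
```python
from h import *
from scipy.optimize import least_squares
np.set_printoptions(precision=1,suppress=True)
p=cv2.imread('pics/top0.png')
o=np.array([155,145.])
f=lambda x,y:(np.array([x,y])+.5)/3.5+o-.5
C=[((156,78,6),f(280,68)),((156,-78,6),f(516,46)),((-166,-78,6),f(561,529)),((-166,78,6),f(320,553)),((138,0,32),f(397,66))]
# white ridges: 4 mid ridges per row
hsv=cv2.cvtColor(p,cv2.COLOR_BGR2HSV)
def tf(q,P):
    c,s=np.cos(q[2]),np.sin(q[2]);return np.array([q[0]+c*P[0]-s*P[1],q[1]+s*P[0]+c*P[1],P[2]])
def res(q): return np.concatenate([proj('top',tf(q,P))-x for P,x in C])
s=least_squares(res,[600,58,0.1]);print(s.x[:2],np.degrees(s.x[2]),res(s.x).reshape(-1,2))
# red segmentation
m=((hsv[...,0]<8)|(hsv[...,0]>172))&(hsv[...,1]>120)&(hsv[...,2]>50)
n,lab,st,ce=cv2.connectedComponentsWithStats(m.astype(np.uint8))
for i in range(1,n):
    if st[i,4]>8 and ce[i][0]>250: print(ce[i],st[i],ray('top',ce[i],8))
# white labels
m=(hsv[...,2]>105)&(hsv[...,1]<60); m[:,:390]=0; m[:225]=0;m[335:]=0;m[:,490:]=0
n,lab,st,ce=cv2.connectedComponentsWithStats(m.astype(np.uint8))
for i in range(1,n):
    if st[i,4]>3: print('w',ce[i],st[i])
p,d=r.snapshot('top')
d=d.astype(float)
k=r.get_calibration('top');M=np.array(k['mtx']);T=np.array(k['cam_to_world'])
v,u=np.mgrid[:480,:640]
R=np.stack([(u-M[0,2])/M[0,0]*d,(v-M[1,2])/M[1,1]*d,d],-1)@T[:3,:3].T+T[:3,3]
np.save('xyz.npy',R)
print(R[300,380],R[250,440])
for (a,b,c,e) in [(222,275,393,415),(230,282,462,485),(282,330,395,422)]:
    q=R[a:b,c:e].reshape(-1,3); q=q[q[:,2]>R[250,440,2]+5]
    mn=q[:,:2].mean(0);w,V=np.linalg.eigh(np.cov((q[:,:2]-mn).T)); t=(q[:,:2]-mn)@V[:,1]
    print(len(q),mn,V[:,1],t.min(),t.max(),q[:,2].max())
```

```text
[598.5  62.1] 7.19757027430165 [[-0.2 -1.1]
 [ 0.2 -1.3]
 [ 1.   0.8]
 [-0.8  1. ]
 [-0.2  0.3]]
[435.   89.1] [ 409   61   53   57 2733] [ 933.7 -300.5    8. ]
[342.4 146.2] [332 136  22  21 368] [789.3 -87.1   8. ]
[303.1 228.1] [298 194  11  69 352] [595.7  -3.2   8. ]
[400.5 229.4] [398 227   6   6  28] [ 598.5 -221.3    8. ]
[471.3 235.7] [469 233   5   6  23] [ 588.3 -379.3    8. ]
[368.3 287.7] [365 285   7   6  29] [ 466. -151.    8.]
[413.7 320.1] [411 318   6   6  27] [ 398.2 -250.7    8. ]
[363.9 338.4] [356 325  18  25 273] [ 355.9 -142.8    8. ]
[632.9 354.4] [626 352  14   6  55] [ 337.4 -723.3    8. ]
w [439.3 293.2] [ 390  225  100  110 7455]
w [420.  228.9] [405 225  29  11 188]
w [462.8 226.7] [460 225   6   4  13]
w [486.8 227. ] [482 225   8   7  30]
w [459.2 263.2] [458 262   3   3   6]
[ 440.  -177.2    4.6] [ 554.9 -310.1    3.6]
196 [ 567.3 -226.4] [-0.9  0.4] -35.073038268018095 250.859950870277 1208.9865373425273
196 [ 558.  -383.4] [-1.  -0.2] -39.22590105033414 47.226103780988076 20.96853459936483
214 [ 426.7 -238.7] [-0.3  1. ] -12.625319072088706 194.13667067624343 1208.9865373425273
```

```bash
cat >> h.py <<'E'
def tubes(c,p,boxes,save=None):
    """boxes: list of (x0,y0,x1,y1); returns (mid,yaw) at z=8"""
    hsv=cv2.cvtColor(p,cv2.COLOR_BGR2HSV).astype(int); out=[]
    for (a,b,e,g) in boxes:
        q=p[b:g,a:e].astype(float);h=hsv[b:g,a:e]
        red=((h[...,0]<8)|(h[...,0]>172))&(h[...,1]>110)&(h[...,2]>45)
        bg=np.median(q.reshape(-1,3),0)
        wh=(q.mean(-1)>bg.mean()+25)&~red
        ys,xs=np.nonzero(red);cp=np.array([xs.mean()+a,ys.mean()+b])
        n,l,st,ce=cv2.connectedComponentsWithStats(wh.astype(np.uint8))
        ys,xs=np.nonzero(wh);d=np.hypot(xs+a-cp[0],ys+b-cp[1]);k=d<60
        wp=np.array([xs[k].mean()+a,ys[k].mean()+b])
        C=ray(c,cp,8);W=ray(c,wp,8);u=(C-W)[:2];L=np.hypot(*u);u/=L
        out.append((C[:2]-35*u,np.degrees(np.arctan2(u[1],u[0])),L,cp,wp,red.sum(),k.sum()))
    return out
E
python3 - <<'E'
from h import *
np.set_printoptions(precision=1,suppress=True)
p=cv2.imread('pics/top0.png')
for t in tubes('top',p,[(390,222,418,270),(460,228,488,278),(396,280,424,330)]):print(*t)
p=cv2.imread('pics/side0.png')
for t in tubes('side',p,[(332,210,382,235),(370,187,412,207),(386,226,436,246)]):print(*t)
for P in [(156,78,6),(156,-78,6),(-166,-78,6),(-166,78,6),(138,0,32)]:
    a=np.radians(7.2);print(P,proj('side',(598.5+np.cos(a)*P[0]-np.sin(a)*P[1],62+np.sin(a)*P[0]+np.cos(a)*P[1],P[2])))
cv2.imwrite('pics/c4.png',cv2.resize(p[235:340,185:385],None,fx=4,fy=4,interpolation=3))
cv2.imwrite('pics/c5.png',cv2.resize(p[180:260,325:445],None,fx=6,fy=6,interpolation=3))
E
```

```text
[ 565.2 -232. ] 18.217574283021246 40.96061374887325 [400.4 229.4] [406.1 246.7] 29 38
[ 553.7 -386.6] 13.706752140828652 41.163329778946625 [470.8 236. ] [475.5 253.8] 30 42
[ 432.4 -242.2] -166.01218953141776 41.2738782163724 [413.6 320. ] [409.1 301.4] 31 32
[ 569.7 -237.1] 14.997450288941833 38.256498949446026 [345.1 217.5] [360.2 219.9] 14 16
[ 557.7 -392.5] 7.962936671160764 41.4155023314745 [378.9 192.4] [393.7 195.5] 16 11
[ 435.3 -247.8] -158.49564898830138 37.15838702423559 [425.9 234.9] [410.  233.3] 11 21
(156, 78, 6) [194.4 281. ]
(156, -78, 6) [234.7 243.4]
(-166, -78, 6) [365.  279.3]
(-166, 78, 6) [335.  325.1]
(138, 0, 32) [221.2 253.6]
```

View pics/c4.png

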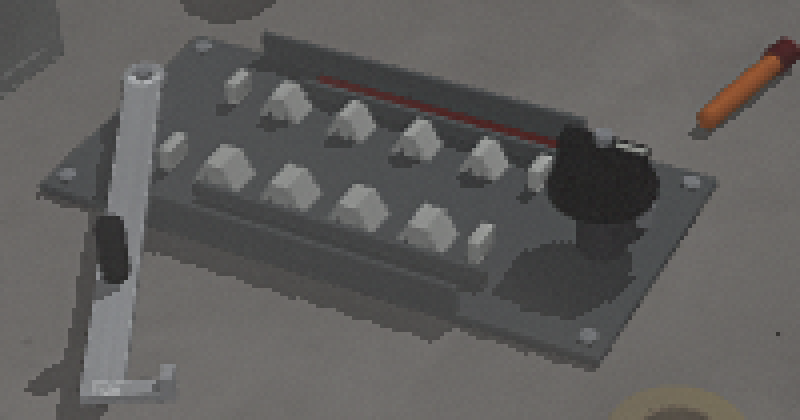

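View pics/c5.png

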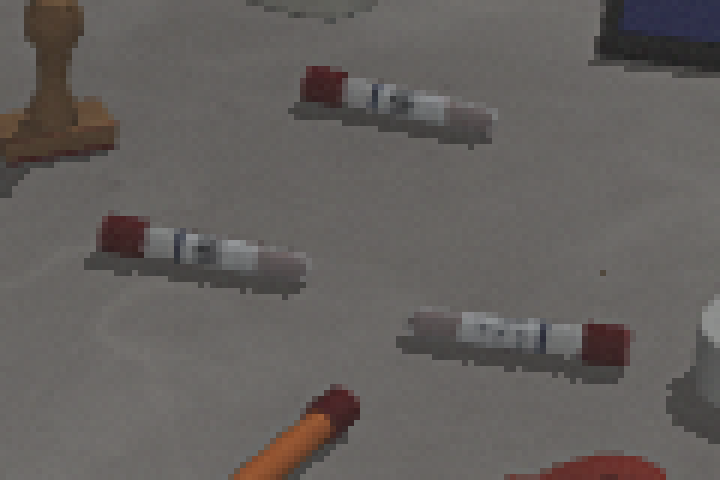

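```bash
cat >> h.py <<'E'
from scipy.spatial.transform import Rotation as Rn
def to(x,y,z,yaw,via='short'):
    s=r.sense();p=s['tool_pos'];R0=Rn.from_euler('xyz',s['tcp_rot'],degrees=True)
    R1=Rn.from_euler('xyz',[180,0,yaw],degrees=True)
    d=R0.inv().apply(np.array([x,y,z])-p)/1000
    w=(R0.inv()*R1).as_rotvec()
    n=max(np.linalg.norm(d)*1000/62.5,np.degrees(np.linalg.norm(w))/10.7)
    print('row',np.round(np.r_[d,w],4).tolist(),'n',round(n,1))
def st():
    s=r.sense();print('t %.2f'%s['time'],np.round(s['tool_pos'],1),np.round(s['tcp_rot'],1),'F',np.round(s['ft_force'],1),'gap %.1f'%s['finger_gap'],'j',np.round(s['joint_pos'],0))
a=np.radians(7.2)
def car(x,y,z=0): return np.array([598.3+np.cos(a)*x-np.sin(a)*y,62.5+np.sin(a)*x+np.cos(a)*y,z])
if __name__=='__main__':
    import sys
    np.set_printoptions(precision=1,suppress=True)
    st(); v=[float(q) for q in sys.argv[1:]]
    if v: to(*v)
E
python3 h.py 433 -244 110 15; python3 -c "
from h import *
for x in(-70,-30,10,50,90,-133,138):print(x,car(x,0))"
```

```text
t 1.60 [ 236.3 -551.5  231.3] [180.   -0.   23.2] F [ 0.2 -0.6 -0.2] gap 85.5 j [-72.   7.  85.   0.  87.  -5.]
row [0.3019, -0.2052, 0.1213, 0.0, -0.0, 0.143] n 6.2
-70 [528.85197091  53.72667365   0.        ]
-30 [568.53655896  58.74000299   0.        ]
10 [608.22114701  63.75333234   0.        ]
50 [647.90573507  68.76666168   0.        ]
90 [687.59032312  73.77999102   0.        ]
-133 [466.34874473  45.83067994   0.        ]
138 [735.21182878  79.79598623   0.        ]
```

Possible tubes in the top view:
- A (403,246), B (473,252) and C (409,303) have white bodies and red caps. These are the loose tubes, confirmed in crop c1.
- The other candidates are not part of the job: the orange look-alike (352,286), the red bulb (364,337), the racked tubes (55,253), the red cup (342,147) and the red pen (632,354).

I'll start with C.

```bash
python3 -m crank '[[[0.302,-0.205,0.121,0,0,0.143],[0.302,-0.205,0.121,0,0,0.143],[0.302,-0.205,0.121,0,0,0.143],[0.302,-0.205,0.121,0,0,0.143],[0.302,-0.205,0.121,0,0,0.143],[0.302,-0.205,0.121,0,0,0.143],[0.302,-0.205,0.121,0,0,0.143],[0.302,-0.205,0.121,0,0,0.143]]]' 0.3; python3 h.py 433 -244 3 15
python3 - <<'E'
from h import *
p,d=snap('top');q,d=snap('side')
cv2.imwrite('pics/d1.png',np.hstack([cv2.resize(p[200:360,340:500],None,fx=2.4,fy=2.4,interpolation=3),cv2.resize(q[160:320,300:460],None,fx=2.4,fy=2.4,interpolation=3)]))
E
```

```text
time: 2.6
tool_pos: [433.3, -243.9, 110.3]
tcp_rot: [180.0, 0.0, 15.1]
ft_force: [-0.6, -0.1, 0.5]
finger_gap: 59.5
t 2.60 [ 433.3 -243.9  110.3] [180.    0.   15.1] F [-0.6 -0.1  0.5] gap 59.5 j [-35.  -3. 109.  -0.  74.  40.]
row [-0.0003, 0.0, 0.1073, 0.0001, 0.0004, 0.0018] n 1.7
```

View pics/d1.png

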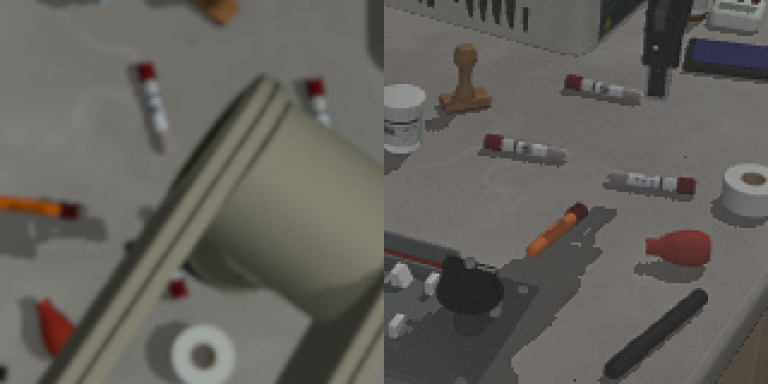

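```bash
python3 -m crank '[[[0,0,0.05,0,0,0],[0,0,0.095,0,0,0],[0,0,0.107,0,0,0],[0,0,0.107,0,0,0],[0,0,0.107,0,0,0],[0,0,0.107,0,0,0]]]' 0.4; python3 h.py 433 -244 3 15
python3 - <<'E'
from h import *
q,d=snap('side')
cv2.imwrite('pics/d2.png',cv2.resize(q[180:280,360:480],None,fx=5,fy=5,interpolation=3))
E
```

```text
time: 3.45
tool_pos: [434.6, -246.7, 6.0]
tcp_rot: [179.8, -0.1, 15.0]
ft_force: [-0.6, 0.2, -0.2]
finger_gap: 51.4
t 3.45 [ 434.6 -246.7    6. ] [179.8  -0.1  15. ] F [-0.6  0.2 -0.2] gap 51.4 j [-35.   6. 112.  -0.  62.  40.]
row [-0.0008, -0.003, 0.003, 0.0039, -0.0025, -0.0008] n 0.1
```

View pics/d2.png

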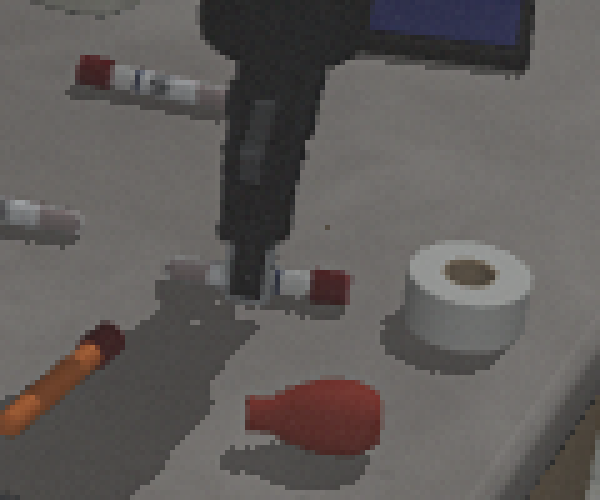

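```bash
python3 -m crank '[[[-0.002,-0.002,0.003,0.004,-0.002,0],[-0.002,-0.002,0.003,0.004,-0.002,0],[-0.002,-0.002,0.003,0.004,-0.002,0],[-0.002,-0.002,0.003,0.004,-0.002,0],[-0.002,-0.002,0.003,0.004,-0.002,0],[-0.002,-0.002,0.003,0.004,-0.002,0]]]' 1 40; python3 -m crank '[[[0,0,-0.02,0,0,0],[0,0,-0.06,0,0,0],[0,0,-0.12,0,0,0],[0,0,-0.12,0,0,0]]]'
python3 h.py 640 68 110 97.2
```

```text
time: 4.25
tool_pos: [431.9, -245.0, 2.8]
tcp_rot: [-180.0, -0.0, 15.0]
ft_force: [-1.2, 1.1, 4.6]
finger_gap: 10.0
time: 4.75
tool_pos: [435.2, -247.4, 128.5]
tcp_rot: [179.6, -0.4, 15.0]
ft_force: [1.6, 0.2, -0.4]
finger_gap: 10.1
t 4.75 [ 435.2 -247.4  128.5] [179.6  -0.4  15. ] F [ 1.6  0.2 -0.4] gap 10.1 j [-36.  -4. 108.   0.  76.  40.]
row [0.2791, -0.252, 0.0186, 0.0108, -0.0003, -1.4353] n 7.7
```

```bash
python3 -m crank '[[[0.04,-0.03,0.018,0,0,-0.18],[0.08,-0.07,0.018,0,0,-0.36],[0.12,-0.11,0.018,0.004,0,-0.54],[0.16,-0.15,0.018,0.004,0,-0.72],[0.2,-0.19,0.018,0.008,0,-0.9],[0.24,-0.23,0.018,0.008,0,-1.08],[0.279,-0.252,0.018,0.01,0,-1.26],[0.279,-0.252,0.018,0.01,0,-1.435],[0.279,-0.252,0.018,0.01,0,-1.435],[0.279,-0.252,0.018,0.01,0,-1.435]]]'
python3 h.py 648 69 12 97.2
python3 - <<'E'
from h import *
p,d=snap('top');q,d=snap('side')
cv2.imwrite('pics/d3.png',np.hstack([cv2.resize(p[140:300,200:360],None,fx=2.4,fy=2.4,interpolation=3),cv2.resize(q[180:340,180:340],None,fx=2.4,fy=2.4,interpolation=3)]))
E
```

```text
time: 6.0
tool_pos: [639.3, 67.6, 109.7]
tcp_rot: [-180.0, 0.0, 96.9]
ft_force: [-0.2, 0.0, -0.5]
finger_gap: 10.2
t 6.00 [639.3  67.6 109.7] [-180.     0.    96.9] F [-0.2  0.  -0.5] gap 10.2 j [ 1. 19. 85. -0. 76. -5.]
row [0.0004, 0.0089, 0.0977, -0.0004, 0.0003, -0.0048] n 1.6
```

View pics/d3.png

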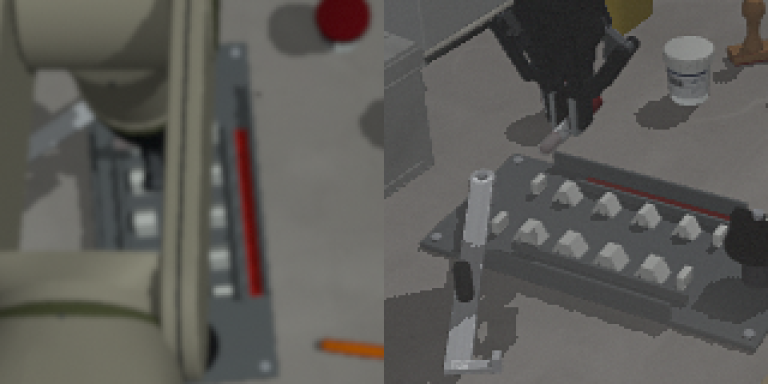

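Run:
```python
from h import *
q,d=snap('side')
cv2.imwrite('pics/d4.png',cv2.resize(q[205:255,220:290],None,fx=8,fy=8,interpolation=3))
for d in (44,-26,-44):
    print(d,proj('side',(639.3-d*.12,67.6+d*.992,115)))
```

```text
44 [245.69337123 242.47751554]
-26 [263.78258039 225.34224753]
-44 [268.16626248 221.18974053]
```

View pics/d4.png

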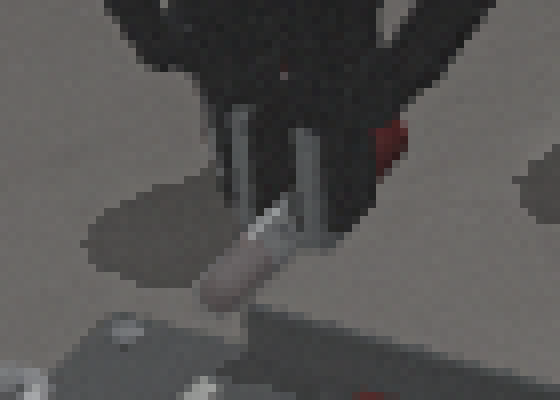

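```bash
python3 -m crank '[[[0,0.009,0.03,0,0,-0.005],[0,0.009,0.06,0,0,-0.005],[0,0.009,0.08,0,0,-0.005],[0,0.009,0.092,0,0,-0.005],[0,0.009,0.099,0,0,-0.005],[0,0.009,0.099,0,0,-0.005],[0,0.009,0.099,0,0,-0.005]]]';python3 h.py 648 69 9.5 97.2
```

```text
time: 7.02
tool_pos: [649.5, 68.5, 12.7]
tcp_rot: [179.9, 0.0, 97.3]
ft_force: [0.4, 0.5, -0.2]
finger_gap: 10.0
t 7.03 [649.5  68.5  12.7] [179.9   0.   97.3] F [ 0.4  0.5 -0.2] gap 10.0 j [ 2. 26. 86. -0. 67. -6.]
row [0.0007, -0.0014, 0.0032, 0.0024, 0.0005, 0.0018] n 0.1
```

```bash
python3 -m crank '[[[0,-0.001,0.003,0.002,0,0],[0,-0.001,0.003,0.002,0,0],[0,-0.001,0.003,0.002,0,0]]]';python3 -m crank '[[[0,0,0,0,0,0],[0,0,0,0,0,0],[0,0,0,0,0,0],[0,0,-0.03,0,0,0],[0,0,-0.08,0,0,0],[0,0,-0.11,0,0,0],[0,0,-0.11,0,0,0]]]' 0.65
python3 h.py 565.5 -233 110 -163
```

```text
time: 7.4
tool_pos: [648.5, 68.4, 9.8]
tcp_rot: [180.0, 0.0, 97.3]
ft_force: [0.7, -0.7, -0.7]
finger_gap: 10.1
time: 8.28
tool_pos: [651.0, 68.6, 124.0]
tcp_rot: [179.6, 0.1, 97.3]
ft_force: [-0.5, -0.1, 0.6]
finger_gap: 30.2
t 8.28 [651.   68.6 124. ] [179.6   0.1  97.3] F [-0.5 -0.1  0.6] gap 30.2 j [ 2. 19. 83. -0. 77. -6.]
row [-0.2882, -0.1233, 0.0135, 0.0044, 0.0074, -1.74] n 9.3
```

```bash
python3 -m crank '[[[-0.03,-0.013,0.01,0,0,-0.18],[-0.06,-0.026,0.013,0,0,-0.36],[-0.1,-0.04,0.013,0,0,-0.54],[-0.14,-0.06,0.013,0,0,-0.72],[-0.18,-0.08,0.013,0,0,-0.9],[-0.22,-0.1,0.013,0,0,-1.08],[-0.26,-0.115,0.013,0.004,0.007,-1.26],[-0.288,-0.123,0.013,0.004,0.007,-1.44],[-0.288,-0.123,0.013,0.004,0.007,-1.6],[-0.288,-0.123,0.013,0.004,0.007,-1.74]]]' 0.4
python3 h.py 565.5 -233 3 -163
python3 - <<'E'
from h import *
np.set_printoptions(precision=1,suppress=True)
p,d=snap('top');q,d=snap('side')
for t in tubes('side',q,[(332,210,382,235)]):print(*t)
cv2.imwrite('pics/d5.png',np.hstack([cv2.resize(p[140:300,200:360],None,fx=2.4,fy=2.4,interpolation=3),cv2.resize(q[160:320,210:370],None,fx=2.4,fy=2.4,interpolation=3)]))
E
```

```text
time: 9.52
tool_pos: [564.6, -233.0, 108.6]
tcp_rot: [179.9, -0.1, -162.8]
ft_force: [-0.1, 0.1, -0.9]
finger_gap: 51.1
t 9.53 [ 564.6 -233.   108.6] [ 179.9   -0.1 -162.8] F [-0.1  0.1 -0.9] gap 51.1 j [ -27.   14.   91.    0.   75. -134.]
row [-0.001, -0.0005, 0.1056, 0.0018, -0.0013, 0.0037] n 1.7
[ 569.2 -237.3] 16.082893771321604 35.69900032215497 [345.3 217.6] [359.4 219.7] 14 18
```

View pics/d5.png

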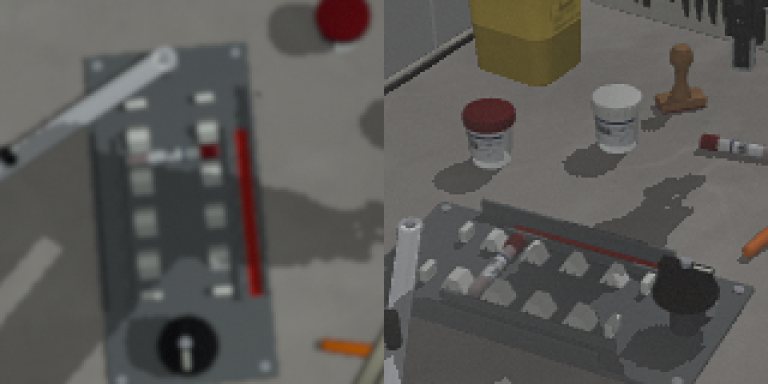

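C lies in compartment 4, with its cap (208,152 in the crop) at the stripe end. Tube A hasn't moved, so I'll pick it up next.

```bash
python3 -m crank '[[[-0.001,0,0.05,0,0,0],[-0.001,0,0.095,0,0,0],[-0.001,0,0.105,0,0,0],[-0.001,0,0.105,0,0,0],[-0.001,0,0.105,0,0,0],[-0.001,0,0.105,0,0,0]]]' 0.4; python3 h.py 565.5 -233 3 -163
python3 - <<'E'
from h import *
q,d=snap('side')
cv2.imwrite('pics/d6.png',cv2.resize(q[170:250,310:410],None,fx=5,fy=5,interpolation=3))
E
```

```text
time: 10.38
tool_pos: [567.2, -232.9, 6.1]
tcp_rot: [-180.0, 0.1, -162.9]
ft_force: [-0.9, -0.5, -0.6]
finger_gap: 51.0
t 10.38 [ 567.2 -232.9    6.1] [-180.     0.1 -162.9] F [-0.9 -0.5 -0.6] gap 51.0 j [ -27.   22.   94.    0.   65. -134.]
row [0.0016, 0.0004, 0.0031, -0.0008, 0.0014, 0.0011] n 0.1
```

View pics/d6.png

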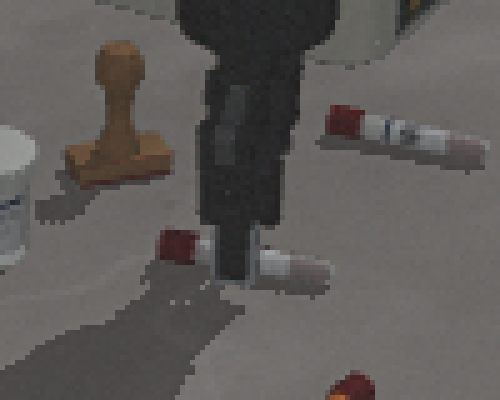

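```bash
python3 -m crank '[[[0.002,0,0.003,0,0,0],[0.002,0,0.003,0,0,0],[0.002,0,0.003,0,0,0],[0.002,0,0.003,0,0,0],[0.002,0,0.003,0,0,0],[0.002,0,0.003,0,0,0]]]' 1 40; python3 -m crank '[[[0,0,-0.02,0,0,0],[0,0,-0.06,0,0,0],[0,0,-0.11,0,0,0],[0,0,-0.11,0,0,0]]]'
python3 h.py 608 64 110 97.2
```

```text
time: 11.18
tool_pos: [565.0, -233.5, 2.9]
tcp_rot: [-180.0, 0.1, -162.9]
ft_force: [-1.6, 0.2, 5.3]
finger_gap: 10.4
time: 11.68
tool_pos: [568.7, -235.2, 120.2]
tcp_rot: [-179.5, 0.5, -162.9]
ft_force: [-0.9, 0.5, -0.6]
finger_gap: 9.8
t 11.68 [ 568.7 -235.2  120.2] [-179.5    0.5 -162.9] F [-0.9  0.5 -0.6] gap 9.8 j [ -27.   14.   90.    0.   75. -134.]
row [-0.1253, 0.2746, 0.0091, 0.0018, 0.0137, 1.743] n 9.3
```

```bash
python3 -m crank '[[[-0.01,0.02,0.009,0,0,0.18],[-0.02,0.05,0.009,0,0,0.36],[-0.035,0.08,0.009,0,0,0.54],[-0.05,0.12,0.009,0,0,0.72],[-0.07,0.16,0.009,0,0,0.9],[-0.09,0.2,0.009,0,0,1.08],[-0.11,0.24,0.009,0,0.012,1.26],[-0.125,0.275,0.009,0,0.013,1.44],[-0.125,0.275,0.009,0,0.013,1.6],[-0.125,0.275,0.009,0.002,0.0137,1.743]]]'
python3 -m crank '[[[0,0,0,0,0,0]]]'
python3 h.py 608 64 12 97.2
python3 - <<'E'
from h import *
q,d=snap('side')
cv2.imwrite('pics/d7.png',cv2.resize(q[215:275,225:315],None,fx=8,fy=8,interpolation=3))
p=r.sense()['tool_pos']
for d in (44,-44):
    print(d,(proj('side',(p[0]-d*.12,p[1]+d*.992,p[2]+5))-(225,215))*8)
E
```

```text
time: 12.92
tool_pos: [607.3, 65.3, 110.1]
tcp_rot: [-180.0, 0.0, 97.0]
ft_force: [-0.3, -0.3, -0.3]
finger_gap: 10.2
time: 13.05
tool_pos: [607.1, 65.5, 110.1]
tcp_rot: [-180.0, -0.0, 97.1]
ft_force: [1.1, -0.3, -0.1]
finger_gap: 10.2
t 13.05 [607.1  65.5 110.1] [-180.    -0.    97.1] F [ 1.1 -0.3 -0.1] gap 10.2 j [ 1. 14. 91.  0. 75. -6.]
row [-0.0016, 0.0008, 0.0981, -0.0007, -0.0001, -0.0024] n 1.6
44 [275.55317542 254.84114031]
-44 [450.97601825  80.56158457]
```

View pics/d7.png

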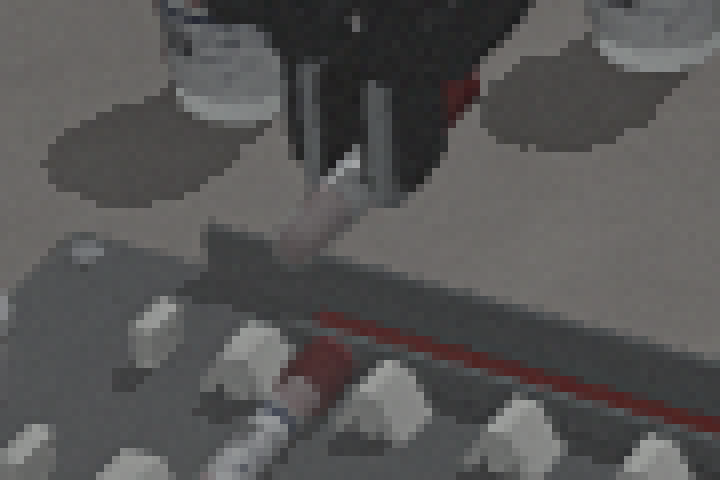

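```bash
python3 -m crank '[[[-0.001,0.001,0.03,0,0,-0.002],[-0.001,0.001,0.06,0,0,-0.002],[-0.001,0.001,0.08,0,0,-0.002],[-0.001,0.001,0.092,0,0,-0.002],[-0.001,0.001,0.099,0,0,-0.002],[-0.001,0.001,0.1,0,0,-0.002],[-0.001,0.001,0.1,0,0,-0.002],[-0.001,0.001,0.1,0,0,-0.002]]]';python3 h.py 608 64 9.5 97.2
```

```text
time: 14.1
tool_pos: [608.8, 64.7, 11.0]
tcp_rot: [180.0, -0.0, 97.3]
ft_force: [-0.3, 0.6, -0.7]
finger_gap: 10.2
t 14.10 [608.8  64.7  11. ] [180.   -0.   97.3] F [-0.3  0.6 -0.7] gap 10.2 j [ 1. 21. 94.  0. 65. -6.]
row [-0.0006, -0.0008, 0.0015, 0.0007, -0.0001, 0.0015] n 0.0
```

```bash
python3 -m crank '[[[0,0,0.0015,0,0,0],[0,0,0.0015,0,0,0]]]';python3 -m crank '[[[0,0,0,0,0,0],[0,0,0,0,0,0],[0,0,0,0,0,0],[0,0,-0.03,0,0,0],[0,0,-0.08,0,0,0],[0,0,-0.11,0,0,0],[0,0,-0.11,0,0,0]]]' 0.65
python3 h.py 554 -388 110 -167
```

```text
time: 14.35
tool_pos: [608.9, 64.7, 9.6]
tcp_rot: [179.9, -0.0, 97.3]
ft_force: [0.1, 0.3, -0.2]
finger_gap: 10.6
time: 15.22
tool_pos: [611.3, 64.8, 123.5]
tcp_rot: [179.6, 0.0, 97.3]
ft_force: [0.9, 0.5, 0.5]
finger_gap: 30.0
t 15.22 [611.3  64.8 123.5] [179.6   0.   97.3] F [0.9 0.5 0.5] gap 30.0 j [ 1. 13. 90.  0. 76. -6.]
row [-0.4419, -0.1144, 0.0129, 0.0052, 0.0068, -1.6705] n 8.9
```

```bash
python3 -m crank '[[[-0.04,-0.013,0.01,0,0,-0.18],[-0.09,-0.026,0.013,0,0,-0.36],[-0.14,-0.04,0.013,0,0,-0.54],[-0.19,-0.06,0.013,0,0,-0.72],[-0.24,-0.075,0.013,0,0,-0.9],[-0.3,-0.09,0.013,0,0,-1.08],[-0.36,-0.1,0.013,0.005,0.006,-1.26],[-0.41,-0.11,0.013,0.005,0.006,-1.44],[-0.442,-0.114,0.013,0.005,0.007,-1.6],[-0.442,-0.114,0.013,0.005,0.007,-1.67]]]' 0.4
python3 -m crank '[[[0,0,0,0,0,0]]]'
python3 h.py 554 -388 3 -167
python3 - <<'E'
from h import *
np.set_printoptions(precision=1,suppress=True)
p,d=snap('top');q,d=snap('side')
for t in tubes('side',q,[(370,187,412,207)]):print(*t)
cv2.imwrite('pics/d8.png',np.hstack([cv2.resize(p[140:300,200:360],None,fx=2.4,fy=2.4,interpolation=3),cv2.resize(q[160:320,210:370],None,fx=2.4,fy=2.4,interpolation=3)]))
E
```

```text
time: 16.48
tool_pos: [552.8, -390.5, 107.9]
tcp_rot: [179.9, -0.1, -167.0]
ft_force: [0.2, 0.4, -0.8]
finger_gap: 51.2
time: 16.6
tool_pos: [552.0, -390.4, 106.1]
tcp_rot: [179.8, -0.2, -167.1]
ft_force: [0.4, 0.1, -0.2]
finger_gap: 51.3
t 16.60 [ 552.  -390.4  106.1] [ 179.8   -0.2 -167.1] F [ 0.4  0.1 -0.2] gap 51.3 j [ -40.   24.   79.   -0.   77. -143.]
row [-0.0028, 0.0015, 0.1031, 0.0034, -0.003, -0.0011] n 1.7
[ 556.1 -392.5] 10.00203526426588 38.946967328782634 [379.3 192.7] [393.4 195.4] 15 15
```

View pics/d8.png

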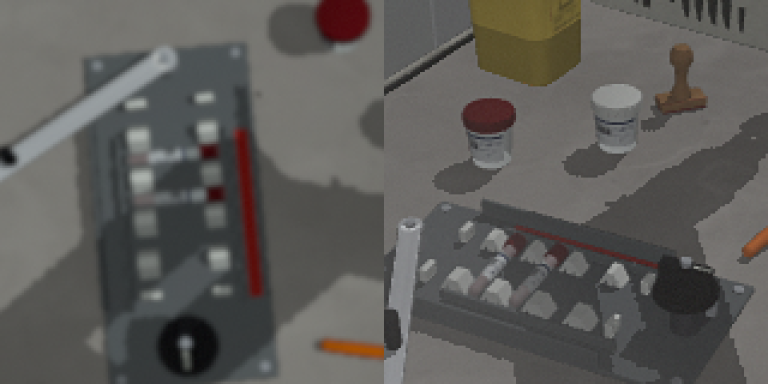

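Both tubes are seated in compartments 3 and 4, with their caps (208,152 and 215,194 in the crop) at the stripe. Next is B.

```bash
python3 -m crank '[[[-0.003,0.001,0.05,0.003,-0.003,0],[-0.003,0.001,0.09,0.003,-0.003,0],[-0.003,0.001,0.103,0.003,-0.003,0],[-0.003,0.001,0.103,0.003,-0.003,0],[-0.003,0.001,0.103,0.003,-0.003,0],[-0.003,0.001,0.103,0.003,-0.003,0]]]' 0.4; python3 h.py 554 -388 3 -167
python3 - <<'E'
from h import *
q,d=snap('side')
cv2.imwrite('pics/d9.png',cv2.resize(q[150:230,340:440],None,fx=5,fy=5,interpolation=3))
E
```

```text
time: 17.45
tool_pos: [555.6, -389.1, 5.7]
tcp_rot: [-179.9, 0.1, -167.1]
ft_force: [0.2, -0.6, 0.2]
finger_gap: 51.0
t 17.45 [ 555.6 -389.1    5.7] [-179.9    0.1 -167.1] F [ 0.2 -0.6  0.2] gap 51.0 j [ -39.   30.   82.    0.   68. -142.]
row [0.0014, 0.0015, 0.0026, -0.0025, 0.002, -0.0018] n 0.1
```

View pics/d9.png

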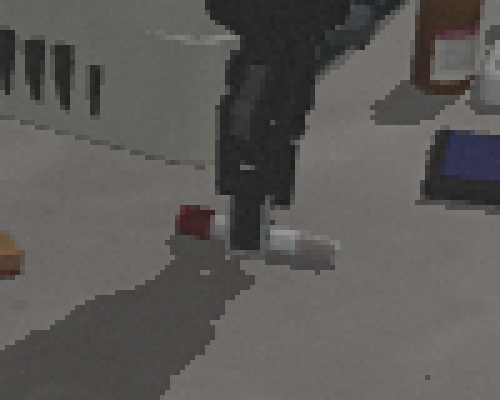

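```bash
python3 -m crank '[[[0.001,0.001,0.003,0,0,0],[0.001,0.001,0.003,0,0,0],[0.001,0.001,0.003,0,0,0],[0.001,0.001,0.003,0,0,0],[0.001,0.001,0.003,0,0,0],[0.001,0.001,0.003,0,0,0]]]' 1 40; python3 -m crank '[[[0,0,-0.02,0,0,0],[0,0,-0.06,0,0,0],[0,0,-0.11,0,0,0],[0,0,-0.11,0,0,0]]]'
python3 h.py 568.5 59 110 97.2
```

```text
time: 18.25
tool_pos: [554.3, -388.3, 2.4]
tcp_rot: [-179.9, 0.1, -167.1]
ft_force: [-0.4, -0.8, 3.3]
finger_gap: 10.1
time: 18.75
tool_pos: [557.4, -390.7, 120.6]
tcp_rot: [-179.3, 0.5, -167.1]
ft_force: [1.1, 0.4, 0.7]
finger_gap: 10.3
t 18.75 [ 557.4 -390.7  120.6] [-179.3    0.5 -167.1] F [1.1 0.4 0.7] gap 10.3 j [ -39.   23.   79.    0.   77. -142.]
row [-0.1111, 0.436, 0.0066, -0.0012, 0.0163, 1.6703] n 8.9
```

```bash
python3 -m crank '[[[-0.01,0.03,0.006,0,0.003,0.18],[-0.02,0.08,0.006,0,0.006,0.36],[-0.035,0.13,0.006,0,0.009,0.54],[-0.05,0.19,0.006,0,0.01,0.72],[-0.06,0.25,0.006,0,0.012,0.9],[-0.08,0.31,0.006,0,0.013,1.08],[-0.09,0.37,0.006,0,0.014,1.26],[-0.105,0.42,0.006,0,0.015,1.44],[-0.111,0.436,0.006,0,0.016,1.6],[-0.111,0.436,0.006,-0.001,0.016,1.67]]]'
python3 -m crank '[[[0,0,0,0,0,0]]]'
python3 h.py 568.5 59 11 97.2
python3 - <<'E'
from h import *
q,d=snap('side')
cv2.imwrite('pics/d10.png',cv2.resize(q[215:275,245:335],None,fx=8,fy=8,interpolation=3))
p=r.sense()['tool_pos']
for d in (44,-44):
    print(d,(proj('side',(p[0]-d*.12,p[1]+d*.992,p[2]+5))-(245,215))*8)
E
```

```text
time: 20.0
tool_pos: [568.1, 61.2, 110.7]
tcp_rot: [180.0, -0.0, 97.2]
ft_force: [-0.5, -0.8, 0.0]
finger_gap: 10.6
time: 20.12
tool_pos: [567.9, 61.6, 110.8]
tcp_rot: [-180.0, -0.0, 97.2]
ft_force: [-0.2, 0.3, 0.1]
finger_gap: 10.6
t 20.12 [567.9  61.6 110.8] [-180.    -0.    97.2] F [-0.2  0.3  0.1] gap 10.6 j [ 1.  8. 97.  0. 74. -6.]
row [-0.0027, 0.0003, 0.0998, -0.0001, -0.0002, 0.0006] n 1.6
44 [256.36795098 293.55951007]
-44 [425.83213863 114.65883778]
```

View pics/d10.png

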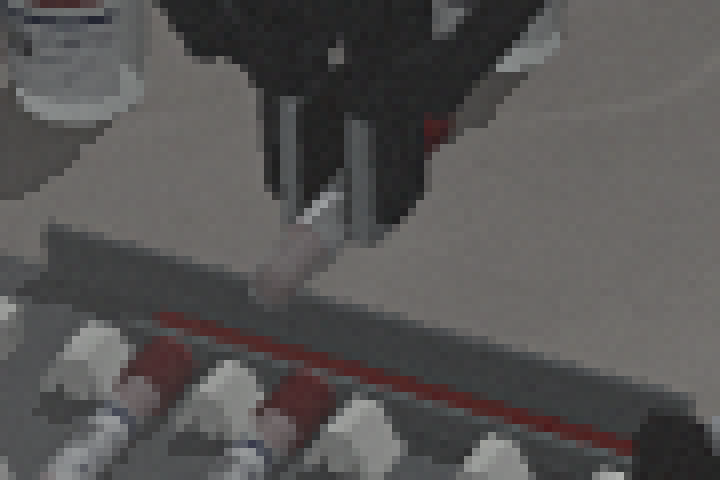

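```bash
python3 -m crank '[[[-0.003,0,0.03,0,0,0],[-0.003,0,0.06,0,0,0],[-0.003,0,0.08,0,0,0],[-0.003,0,0.092,0,0,0],[-0.003,0,0.1,0,0,0],[-0.003,0,0.101,0,0,0],[-0.003,0,0.101,0,0,0],[-0.003,0,0.101,0,0,0]]]';python3 h.py 568.5 59 9.5 97.2
```

```text
time: 21.18
tool_pos: [568.9, 58.7, 10.6]
tcp_rot: [179.9, -0.0, 97.3]
ft_force: [0.0, 0.2, 0.5]
finger_gap: 10.1
t 21.18 [568.9  58.7  10.6] [179.9  -0.   97.3] F [0.  0.2 0.5] gap 10.1 j [  1.  16. 100.   0.  64.  -7.]
row [0.0004, -0.0003, 0.0011, 0.0012, -0.0002, 0.0012] n 0.0
```

```bash
python3 -m crank '[[[0,0,0,0,0,0],[0,0,0,0,0,0],[0,0,0,0,0,0],[0,0,-0.03,0,0,0],[0,0,-0.08,0,0,0],[0,0,-0.11,0,0,0],[0,0,-0.11,0,0,0]]]' 0.65
python3 h.py 600 192 110 97.2
python3 - <<'E'
from h import *
p,d=snap('top')
cv2.imwrite('pics/d11.png',cv2.resize(p[140:300,150:330],None,fx=3,fy=3,interpolation=3))
q,d=snap('side')
cv2.imwrite('pics/d11s.png',cv2.resize(q[220:420,180:400],None,fx=3,fy=3,interpolation=3))
E
```

```text
time: 22.05
tool_pos: [571.1, 58.7, 124.3]
tcp_rot: [179.6, 0.0, 97.3]
ft_force: [0.4, 0.0, 0.5]
finger_gap: 30.3
t 22.05 [571.1  58.7 124.3] [179.6   0.   97.3] F [0.4 0.  0.5] gap 30.3 j [ 1.  7. 97.  0. 75. -7.]
row [0.1286, 0.0454, 0.0146, 0.0075, 0.0005, 0.0012] n 2.2
```

View pics/d11s.png

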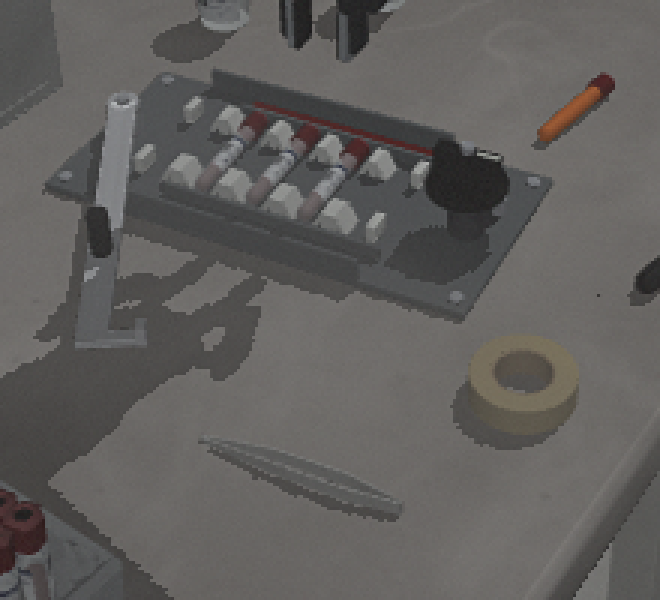

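All three tubes are seated (caps at 255,125, 306,137 and 355,152). The bar still overhangs the +y end of the long compartment, so I'll push it further out first.

```bash
python3 -m crank '[[[0.06,0.02,0.015,0.007,0,0],[0.12,0.04,0.015,0.007,0,0],[0.129,0.045,0.03,0.007,0,0],[0.129,0.045,0.06,0.007,0,0],[0.129,0.045,0.08,0.007,0,0],[0.129,0.045,0.08,0.007,0,0],[0.129,0.045,0.08,0.007,0,0]]]' 1
python3 h.py 622 208 43 97.2;python3 - <<'E'
from h import *
p,d=snap('top')
cv2.imwrite('pics/d12.png',cv2.resize(p[140:300,150:330],None,fx=3,fy=3,interpolation=3))
q,d=snap('side')
cv2.imwrite('pics/d12s.png',cv2.resize(q[220:420,180:400],None,fx=3,fy=3,interpolation=3))
E
```

```text
time: 23.02
tool_pos: [597.4, 191.8, 41.0]
tcp_rot: [-179.7, -0.0, 97.2]
ft_force: [0.2, -0.1, 0.0]
finger_gap: 0.0
t 23.02 [597.4 191.8  41. ] [-179.7   -0.    97.2] F [ 0.2 -0.1  0. ] gap 0.0 j [13. 21. 90.  0. 69.  6.]
row [0.013, 0.0264, -0.0022, -0.0054, -0.0002, 0.0004] n 0.5
```

View pics/d12s.png

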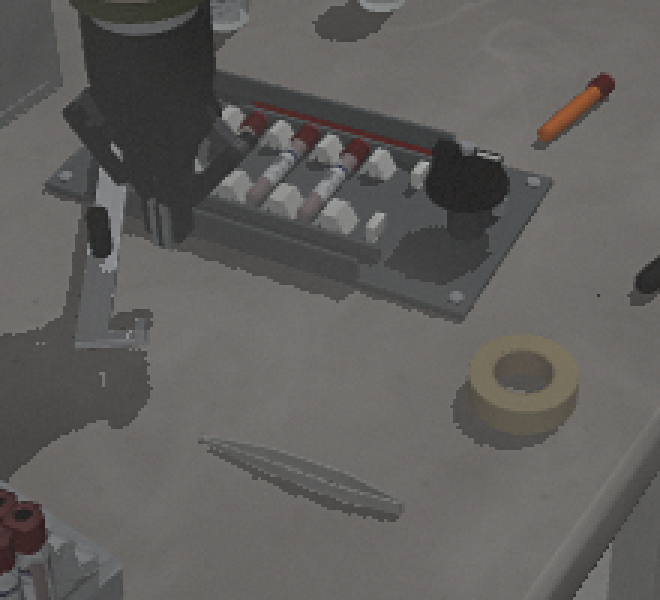

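```bash
python3 -m crank '[[[0.006,0.012,0,0,0,0],[0.012,0.024,0,0,0,0],[0.017,0.034,0,0,0,0],[0.02,0.042,0,0,0,0],[0.023,0.05,0,0,0,0],[0.025,0.058,0,0,0,0],[0.025,0.058,0,0,0,0]]]' 
python3 h.py
python3 - <<'E'
from h import *
p,d=snap('top')
cv2.imwrite('pics/d13.png',cv2.resize(p[140:300,150:330],None,fx=3,fy=3,interpolation=3))
q,d=snap('side')
cv2.imwrite('pics/d13s.png',cv2.resize(q[220:420,180:400],None,fx=3,fy=3,interpolation=3))
E
```

```text
time: 24.0
tool_pos: [653.1, 224.3, 41.7]
tcp_rot: [-179.8, -0.0, 97.2]
ft_force: [0.2, -0.8, -0.1]
finger_gap: 0.0
t 24.00 [653.1 224.3  41.7] [-179.8   -0.    97.2] F [ 0.2 -0.8 -0.1] gap 0.0 j [15. 30. 78.  0. 72.  7.]
```

View pics/d13s.png

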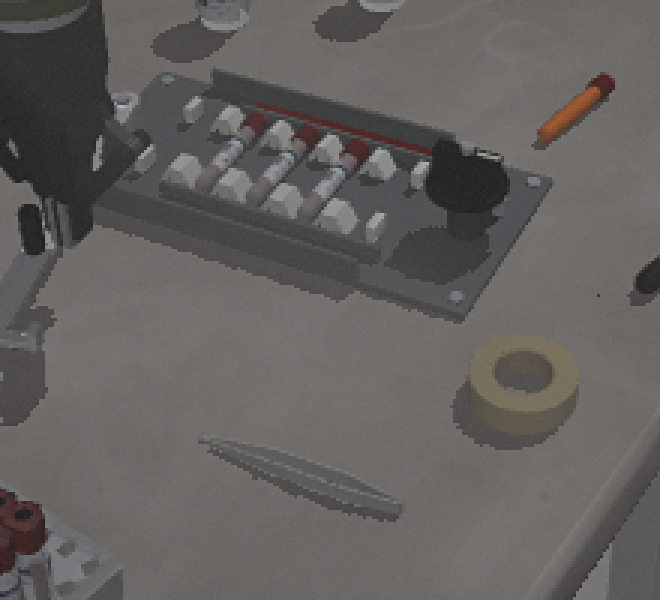

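```bash
python3 -m crank '[[[0,-0.01,-0.03,0,0,0],[0,-0.01,-0.08,0,0,0],[0,-0.01,-0.08,0,0,0]]]'
python3 - <<'E'
from h import *
np.set_printoptions(precision=1,suppress=True)
p,d=snap('top')
cv2.imwrite('pics/d14.png',cv2.resize(p[250:350,130:230],None,fx=6,fy=6,interpolation=3))
f=lambda x,y:np.array([(x+.5)/3+180-.5,(y+.5)/3+220-.5])
print(ray('side',f(200,438),4),ray('side',f(402,512),4),ray('top',[172,295],5))
for l in r.landmark_of('forceps_mid','top'):print(l,ray('top',l['pixel'],5))
for l in r.look_for('forceps_mid','top'):print(l)
E
```

```text
time: 24.48
tool_pos: [646.1, 223.7, 127.9]
tcp_rot: [179.7, -0.1, 97.2]
ft_force: [0.7, -0.3, -0.2]
finger_gap: -0.1
[502.2 287.5   4. ] [373.1 271.5   4. ] [438.7 281.2   5. ]
{'pixel': [276.9, 240.2], 'conf': 0.26} [567.2  54.8   5. ]
```

View pics/d14.png

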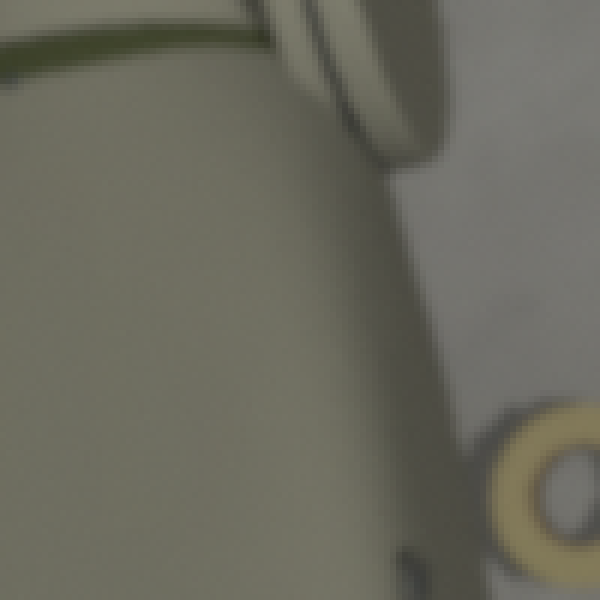

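```bash
python3 h.py 439 280 110 -180
```

```text
t 24.62 [642.3 222.7 121. ] [-179.7   -0.    97.2] F [ 0.9  0.  -0.5] gap -0.1 j [15. 24. 78.  0. 79.  8.]
row [0.0824, -0.1944, 0.0119, -0.0037, -0.0036, -1.4446] n 7.7
```

```bash
python3 - <<'E'
from h import *
np.set_printoptions(precision=1,suppress=True)
p=cv2.imread('pics/top0.png')
g=p[262:335,155:195].astype(float).mean(-1); m=np.abs(g-cv2.GaussianBlur(g,(0,0),12))
cv2.imwrite('pics/d15.png',cv2.resize(p[262:335,145:205],None,fx=8,fy=8,interpolation=3))
print(ray('top',[145,262],5))
E
python3 h.py 438 280 110 -173
```

```text
[510.3 346.4   5. ]
t 24.62 [642.3 222.7 121. ] [-179.7   -0.    97.2] F [ 0.9  0.  -0.5] gap -0.1 j [15. 24. 78.  0. 79.  8.]
row [0.0826, -0.1954, 0.0119, -0.0035, -0.0039, -1.5668] n 8.4
```

View pics/d15.png

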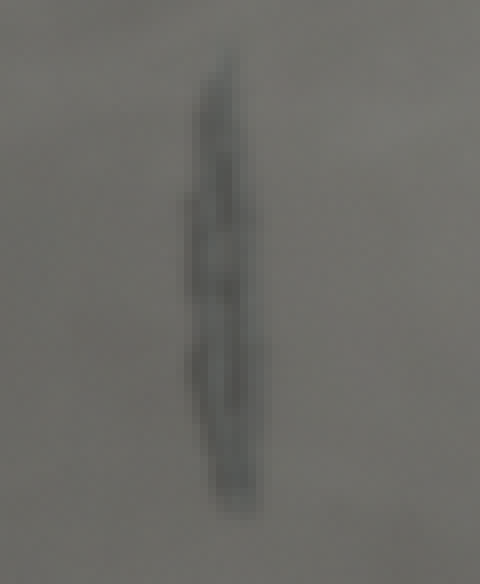

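Run:
```python
from h import *
np.set_printoptions(precision=1,suppress=True)
A=ray('top',[173.5,269.5],5);B=ray('top',[174.7,325.5],5);print(A,B,(A+B)/2,np.degrees(np.arctan2(*(A-B)[1::-1])))
```

```text
[495.2 281.8   5. ] [372.5 270.6   5. ] [433.8 276.2   5. ] 5.201306096327115
```

```bash
python3 -m crank '[[[0.01,-0.02,0.01,0,0,-0.18],[0.02,-0.045,0.01,0,0,-0.36],[0.03,-0.07,0.01,0,0,-0.54],[0.04,-0.095,0.01,0,0,-0.72],[0.05,-0.12,0.01,0,0,-0.9],[0.06,-0.145,0.01,0,0,-1.08],[0.07,-0.17,0.012,0,0,-1.26],[0.083,-0.195,0.012,-0.003,-0.003,-1.44],[0.083,-0.195,0.012,-0.003,-0.004,-1.55],[0.083,-0.195,0.012,-0.003,-0.004,-1.55]]]' 0.4
python3 h.py 438 280 3 -174
python3 - <<'E'
from h import *
q,d=snap('side')
cv2.imwrite('pics/d16s.png',cv2.resize(q[280:420,200:340],None,fx=4,fy=4,interpolation=3))
E
```

```text
time: 25.88
tool_pos: [437.1, 280.0, 108.3]
tcp_rot: [-179.9, -0.2, -174.0]
ft_force: [-0.1, -0.3, -0.7]
finger_gap: 51.4
t 25.88 [437.1 280.  108.3] [-179.9   -0.2 -174. ] F [-0.1 -0.3 -0.7] gap 51.4 j [ 27.   1. 106.  -0.  74. -69.]
row [-0.0012, 0.0, 0.1053, -0.0015, -0.0028, 0.0004] n 1.7
```

View pics/d16s.png

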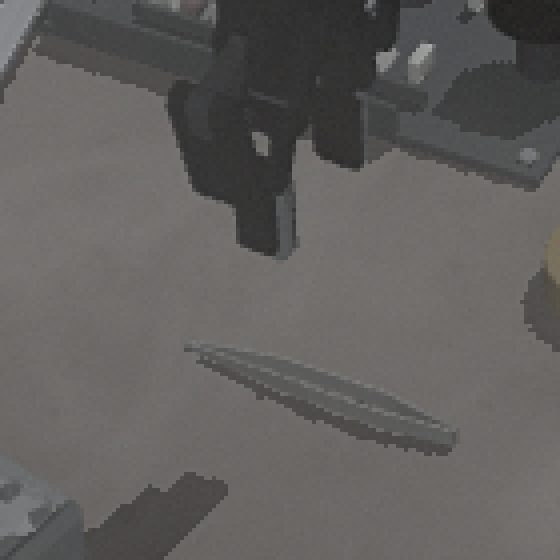

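```bash
python3 -m crank '[[[-0.001,0.001,0.05,0,-0.003,0],[-0.001,0.001,0.095,0,-0.003,0],[-0.001,0.001,0.106,0,-0.003,0],[-0.001,0.001,0.107,0,-0.003,0],[-0.001,0.001,0.107,0,-0.003,0],[-0.001,0.001,0.107,0,-0.003,0]]]'; python3 h.py 437 279 2 -174
python3 - <<'E'
from h import *
q,d=snap('side')
cv2.imwrite('pics/d17s.png',cv2.resize(q[300:420,220:340],None,fx=4,fy=4,interpolation=3))
E
```

```text
time: 26.68
tool_pos: [439.7, 281.7, 3.5]
tcp_rot: [-180.0, 0.2, -174.1]
ft_force: [0.0, 0.6, 0.2]
finger_gap: 51.5
t 26.68 [439.7 281.7   3.5] [-180.     0.2 -174.1] F [0.  0.6 0.2] gap 51.5 j [ 27.   9. 109.  -0.  62. -69.]
row [0.0029, -0.0024, 0.0015, -0.0002, 0.0037, -0.002] n 0.1
```

View pics/d17s.png

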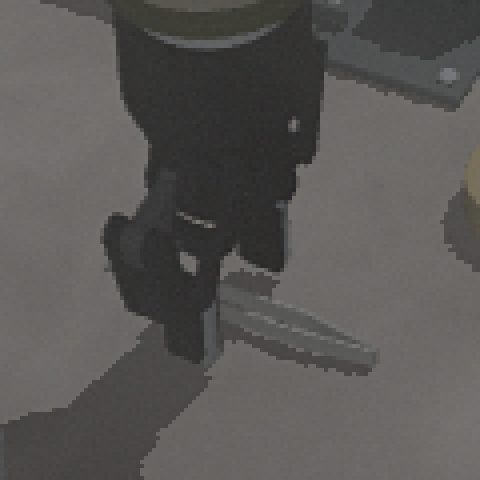

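```bash
python3 -m crank '[[[0.003,-0.002,0.0015,0,0.003,0],[0.003,-0.002,0.0015,0,0.003,0],[0.003,-0.002,0.0015,0,0.003,0],[0.003,-0.002,0.0015,0,0.003,0],[0.003,-0.002,0.0015,0,0.003,0],[0.003,-0.002,0.0015,0,0.003,0]]]' 1 50; python3 -m crank '[[[0,0,-0.02,0,0,0],[0,0,-0.06,0,0,0],[0,0,-0.11,0,0,0],[0,0,-0.11,0,0,0]]]'
python3 h.py 687.5 74 110 97.2
```

```text
time: 27.48
tool_pos: [436.9, 279.4, 2.2]
tcp_rot: [-180.0, 0.0, -174.1]
ft_force: [-1.4, -1.1, 5.6]
finger_gap: 10.2
time: 27.98
tool_pos: [439.8, 281.0, 116.9]
tcp_rot: [179.8, 0.5, -174.1]
ft_force: [-0.6, 1.0, -0.7]
finger_gap: 9.9
t 27.98 [439.8 281.  116.9] [ 179.8    0.5 -174.1] F [-0.6  1.  -0.7] gap 9.9 j [ 27.  -0. 106.  -0.  74. -69.]
row [-0.225, -0.2314, 0.0082, 0.0089, 0.0046, 1.548] n 8.3
```

```bash
python3 -m crank '[[[-0.02,-0.02,0.008,0,0,0.18],[-0.05,-0.05,0.008,0,0,0.36],[-0.08,-0.08,0.008,0,0,0.54],[-0.11,-0.11,0.008,0.004,0.002,0.72],[-0.14,-0.14,0.008,0.004,0.002,0.9],[-0.17,-0.17,0.008,0.006,0.004,1.08],[-0.2,-0.2,0.008,0.008,0.004,1.26],[-0.225,-0.231,0.008,0.009,0.004,1.44],[-0.225,-0.231,0.008,0.009,0.004,1.548],[-0.225,-0.231,0.008,0.009,0.004,1.548]]]'
python3 -m crank '[[[0,0,0,0,0,0]]]'
python3 h.py 687.5 74 11 97.2
python3 - <<'E'
from h import *
q,d=snap('side')
cv2.imwrite('pics/d18.png',cv2.resize(q[190:290,190:310],None,fx=6,fy=6,interpolation=3))
p=r.sense()['tool_pos']
for d in (65,-65):
    print(d,(proj('side',(p[0]-d*.12,p[1]+d*.992,p[2]+3))-(190,190))*6)
E
```

```text
time: 29.22
tool_pos: [686.7, 73.9, 108.1]
tcp_rot: [-179.9, 0.0, 97.2]
ft_force: [-0.6, -0.5, -0.3]
finger_gap: 10.1
time: 29.35
tool_pos: [686.1, 74.3, 107.2]
tcp_rot: [-179.8, -0.0, 97.4]
ft_force: [1.0, 0.0, -0.1]
finger_gap: 10.0
t 29.35 [686.1  74.3 107.2] [-179.8   -0.    97.4] F [ 1.   0.  -0.1] gap 10.0 j [ 2. 26. 76. -0. 78. -5.]
row [-0.0005, 0.0017, 0.0962, -0.0034, -0.0002, 0.0029] n 1.5
65 [176.64767155 327.49703155]
-65 [383.0363707  143.27043155]
```

View pics/d18.png

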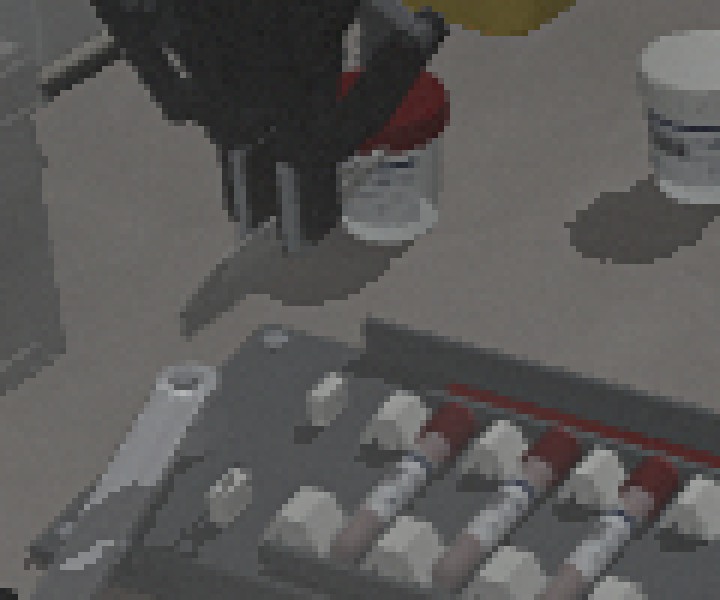

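```bash
python3 -m crank '[[[-0.001,0.002,0.03,-0.003,0,0.002],[-0.001,0.002,0.06,-0.003,0,0.002],[-0.001,0.002,0.08,-0.003,0,0.002],[-0.001,0.002,0.092,-0.003,0,0.002],[-0.001,0.002,0.096,-0.003,0,0.002],[-0.001,0.002,0.096,-0.003,0,0.002],[-0.001,0.002,0.096,-0.003,0,0.002]]]';python3 h.py 687.5 74 8.5 97.2
python3 - <<'E'
from h import *
q,d=snap('side')
cv2.imwrite('pics/d19.png',cv2.resize(q[190:290,190:310],None,fx=6,fy=6,interpolation=3))
E
```

```text
time: 30.28
tool_pos: [688.6, 73.6, 12.4]
tcp_rot: [179.9, 0.0, 97.2]
ft_force: [0.0, -0.7, 0.6]
finger_gap: 9.9
t 30.27 [688.6  73.6  12.4] [179.9   0.   97.2] F [ 0.  -0.7  0.6] gap 9.9 j [ 2. 32. 79.  0. 69. -5.]
row [0.0005, -0.001, 0.0039, 0.0011, 0.0, 0.0007] n 0.1
```

View pics/d19.png

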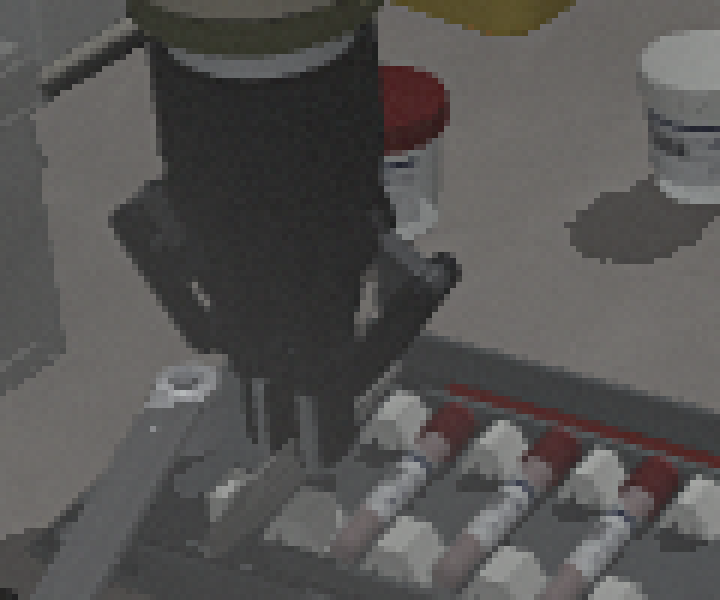

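Aligned with the long compartment. I'll lower the last few mm and release.

```bash
python3 -m crank '[[[0,-0.001,0.004,0.001,0,0],[0,-0.001,0.004,0.001,0,0],[0,-0.001,0.004,0.001,0,0]]]';python3 -m crank '[[[0,0,0,0,0,0],[0,0,0,0,0,0],[0,0,0,0,0,0],[0,0,-0.03,0,0,0],[0,0,-0.08,0,0,0],[0,0,-0.11,0,0,0],[0,0,-0.11,0,0,0]]]' 0.65
python3 h.py 640 300 110 97.2;python3 - <<'E'
from h import *
q,d=snap('side')
cv2.imwrite('pics/d20.png',cv2.resize(q[190:340,190:390],None,fx=4,fy=4,interpolation=3))
E
```

```text
time: 30.7
tool_pos: [687.7, 73.4, 8.4]
tcp_rot: [180.0, 0.0, 97.2]
ft_force: [1.3, 0.7, 0.6]
finger_gap: 10.0
time: 31.58
tool_pos: [690.2, 73.5, 122.9]
tcp_rot: [179.6, 0.0, 97.2]
ft_force: [0.7, -0.1, -0.5]
finger_gap: 30.2
t 31.57 [690.2  73.5 122.9] [179.6   0.   97.2] F [ 0.7 -0.1 -0.5] gap 30.2 j [ 2. 25. 76. -0. 79. -5.]
row [0.231, -0.0214, 0.0125, 0.0075, 0.0008, 0.0007] n 3.7
```

View pics/d20.png

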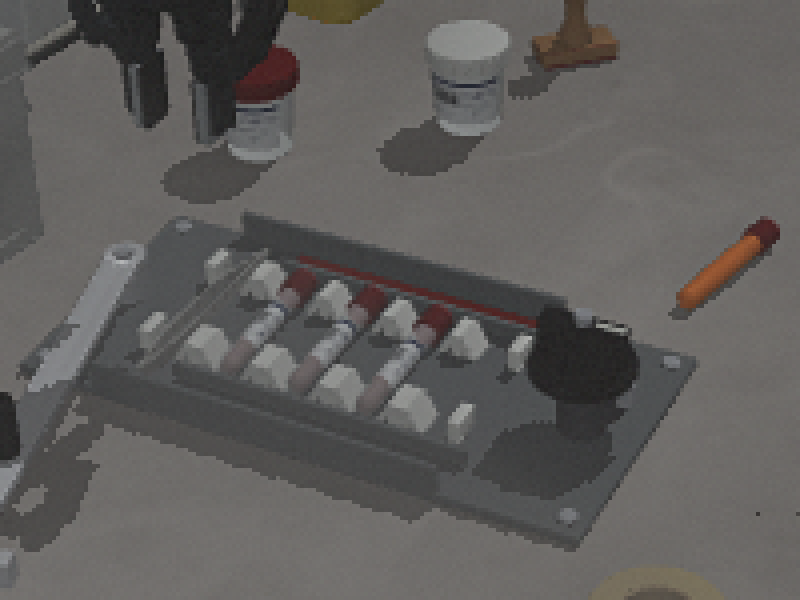

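```bash
python3 -m crank '[[[0.03,-0.06,0,0.007,0,0],[0.03,-0.12,0,0.007,0,0],[0.03,-0.18,0,0.007,0,0],[0.03,-0.18,0,0.007,0,0]]]'
python3 - <<'E'
from h import *
np.set_printoptions(precision=1,suppress=True)
H=car(138,0)[:2]
for c in('side','top'):
    p,d=snap(c,'e1%s.png'%c)
    for l in r.landmark_of('bar_handle',c):
        w=ray(c,l['pixel'],49)[:2]-H;print(c,l,w+H,np.hypot(*w),187.2-np.degrees(np.arctan2(w[1],w[0])))
q=cv2.imread('pics/e1side.png');p=cv2.imread('pics/e1top.png')
cv2.imwrite('pics/e1.png',np.hstack([cv2.resize(p[140:300,150:310],None,fx=2.4,fy=2.4,interpolation=3),cv2.resize(q[220:380,140:300],None,fx=2.4,fy=2.4,interpolation=3)]))
E
```

```text
time: 32.12
tool_pos: [498.3, 80.2, 114.3]
tcp_rot: [-179.2, -0.0, 97.3]
ft_force: [2.0, 0.4, -1.3]
finger_gap: 29.9
side {'pixel': [193.3, 296.8], 'conf': 0.78} [668.  234.6] 168.78508404994054 73.7360505508139
side {'pixel': [270.7, 273.7], 'conf': 0.56} [587.2  98.2] 149.13326383711902 14.282257527710073
top {'pixel': [195.3, 190.3], 'conf': 0.64} [666.  233.9] 168.9745592327913 73.00940404676638
```

View pics/e1.png

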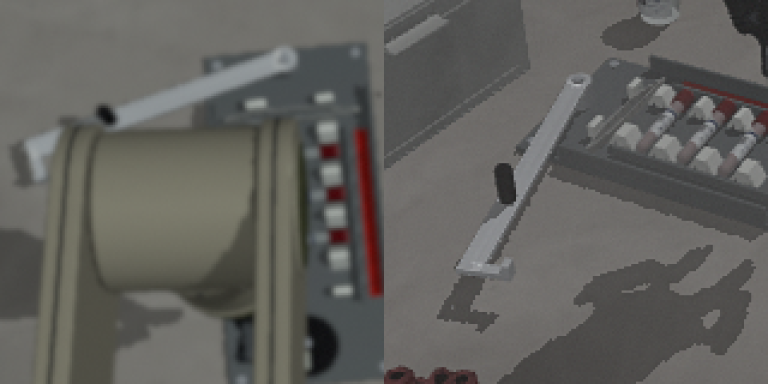

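```bash
python3 h.py 667 234.5 110 114
```

```text
t 32.33 [507.6  80.6 119.7] [-179.9    0.    97.2] F [ 0.6 -0.6  0.3] gap 29.7 j [  3.  -1. 106.  -0.  75.  -4.]
row [0.1326, 0.1775, 0.0092, -0.0023, 0.0001, -0.2927] n 3.5
```

```bash
python3 -m crank '[[[0.04,0.045,0,0,0,-0.1],[0.08,0.09,0.005,0,0,-0.2],[0.12,0.14,0.009,0,0,-0.293],[0.133,0.178,0.009,-0.002,0,-0.293],[0.133,0.178,0.009,-0.002,0,-0.293],[0.133,0.178,0.009,-0.002,0,-0.293]]]' 0.58;python3 h.py 667 234.5 41 114
python3 - <<'E'
from h import *
q,d=snap('side')
cv2.imwrite('pics/e2.png',cv2.resize(q[200:340,130:270],None,fx=4,fy=4,interpolation=3))
E
```

```text
time: 33.08
tool_pos: [667.9, 234.9, 109.3]
tcp_rot: [-179.9, 0.0, 114.0]
ft_force: [-0.8, -0.2, 0.3]
finger_gap: 36.0
t 33.08 [667.9 234.9 109.3] [-179.9    0.   114. ] F [-0.8 -0.2  0.3] gap 36.0 j [15. 28. 73. -0. 79. -9.]
row [0.0, -0.0009, 0.0683, -0.0012, 0.0001, 0.0002] n 1.1
```

View pics/e2.png

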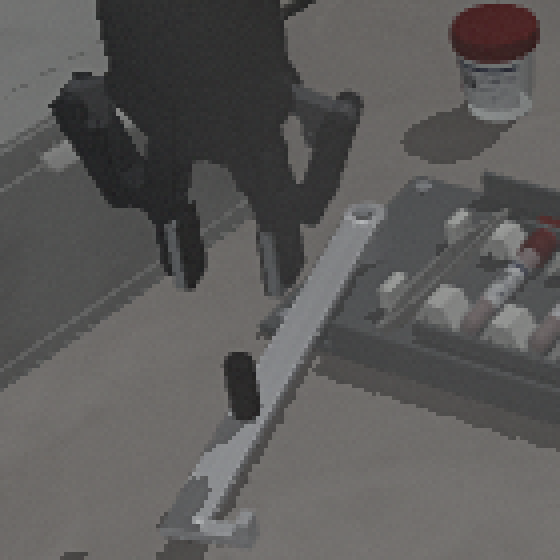

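```bash
python3 -m crank '[[[0,-0.001,0.02,0,0,0],[0,-0.001,0.04,0,0,0],[0,-0.001,0.058,0,0,0],[0,-0.001,0.067,0,0,0],[0,-0.001,0.067,0,0,0]]]'
python3 - <<'E'
from h import *
q,d=snap('side')
cv2.imwrite('pics/e3.png',cv2.resize(q[200:340,130:270],None,fx=4,fy=4,interpolation=3))
# arc targets
st()
s=r.sense();p0=s['tool_pos'];R0=Rn.from_euler('xyz',s['tcp_rot'],degrees=True)
H=car(138,0,41)
for th in (66,58,50,42,34,26,18,10,4,0,-2):
    f=np.radians(187.2-th);P=H+170*np.array([np.cos(f),np.sin(f),0])
    R1=Rn.from_euler('xyz',[180,0,187.2-th],degrees=True)
    print(th,P[:2],np.round(np.r_[R0.inv().apply(P-p0)/1000,(R0.inv()*R1).as_rotvec()],3).tolist())
E
```

```text
time: 33.75
tool_pos: [665.8, 233.9, 41.4]
tcp_rot: [-179.8, -0.0, 114.0]
ft_force: [0.5, -0.5, 0.7]
finger_gap: 35.7
t 33.80 [666.5 234.1  42.6] [-179.9    0.   114. ] F [-0.9  0.   0.7] gap 35.7 j [15. 32. 75. -0. 73. -9.]
66 [647.14723719 225.20791046] [-0.0, -0.021, 0.002, -0.001, -0.0, -0.126]
58 [627.76684733 211.53654931] [-0.005, -0.045, 0.002, -0.001, -0.0, -0.265]
50 [610.47775182 195.30100796] [-0.013, -0.067, 0.002, -0.001, -0.0, -0.405]
42 [595.61646323 176.81729274] [-0.024, -0.088, 0.002, -0.001, -0.0, -0.545]
34 [583.47223964 156.44516815] [-0.037, -0.107, 0.002, -0.001, -0.0, -0.684]
26 [574.28145456 134.58115442] [-0.053, -0.125, 0.002, -0.001, -0.0, -0.824]
18 [568.22299616 111.65080971] [-0.072, -0.14, 0.002, -0.001, -0.001, -0.964]
10 [565.41478543  88.1004471 ] [-0.092, -0.152, 0.002, -0.001, -0.001, -1.103]
4 [565.47689887  70.30633038] [-0.109, -0.159, 0.002, -0.001, -0.001, -1.208]
0 [566.55232956  58.48933653] [-0.12, -0.163, 0.002, -0.001, -0.001, -1.278]
-2 [567.39866372  52.61618432] [-0.126, -0.164, 0.002, -0.001, -0.001, -1.313]
```

View pics/e3.png

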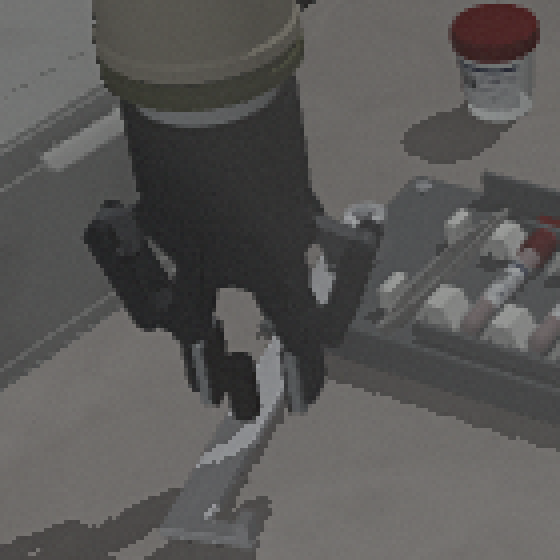

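```bash
python3 -m crank '[[[0,-0.021,0.002,0,0,-0.126],[-0.005,-0.045,0.002,0,0,-0.265],[-0.013,-0.067,0.002,0,0,-0.405],[-0.024,-0.088,0.002,0,0,-0.545],[-0.037,-0.107,0.002,0,0,-0.684],[-0.053,-0.125,0.002,0,0,-0.824],[-0.072,-0.14,0.002,0,0,-0.964],[-0.092,-0.152,0.002,0,0,-1.103],[-0.092,-0.152,0.002,0,0,-1.103]]]'
python3 - <<'E'
from h import *
np.set_printoptions(precision=1,suppress=True)
q,d=snap('side')
cv2.imwrite('pics/e4.png',cv2.resize(q[200:340,190:360],None,fx=4,fy=4,interpolation=3))
p,d=snap('top')
cv2.imwrite('pics/e4t.png',cv2.resize(p[140:310,180:350],None,fx=3.4,fy=3.4,interpolation=3))
st()
s=r.sense();p0=s['tool_pos'];R0=Rn.from_euler('xyz',s['tcp_rot'],degrees=True)
H=car(138,0,41)
for th in (4,0,-2,-4,-6):
    f=np.radians(187.2-th);P=H+170*np.array([np.cos(f),np.sin(f),0])
    R1=Rn.from_euler('xyz',[180,0,187.2-max(th,0)],degrees=True)
    print(th,P[:2],np.round(np.r_[R0.inv().apply(P-p0)/1000,(R0.inv()*R1).as_rotvec()],3).tolist())
E
```

```text
time: 34.92
tool_pos: [566.0, 87.1, 42.1]
tcp_rot: [-180.0, 0.1, 177.1]
ft_force: [0.4, 0.1, -0.3]
finger_gap: 35.6
t 35.02 [566.   88.5  41.9] [-180.    0.  177.] F [-0.1  0.2 -0.4] gap 35.7 j [  4.  13. 100.  -0.  67. -83.]
4 [565.5  70.3] [-0.0, -0.018, 0.001, -0.0, 0.001, -0.108]
0 [566.6  58.5] [-0.002, -0.03, 0.001, -0.0, 0.001, -0.178]
-2 [567.4  52.6] [-0.003, -0.036, 0.001, -0.0, 0.001, -0.178]
-4 [568.4  46.8] [-0.005, -0.042, 0.001, -0.0, 0.001, -0.178]
-6 [569.7  41. ] [-0.006, -0.047, 0.001, -0.0, 0.001, -0.178]
```

View pics/e4.png

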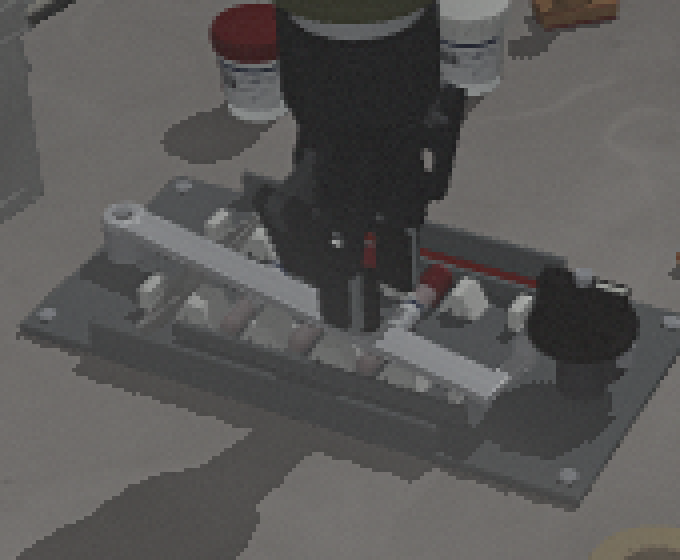

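```bash
python3 -m crank '[[[0,-0.01,0.001,0,0,-0.06],[0,-0.018,0.001,0,0,-0.108],[-0.001,-0.024,0.001,0,0,-0.15],[-0.002,-0.03,0.001,0,0,-0.178],[-0.003,-0.034,0.001,0,0,-0.178],[-0.003,-0.038,0.001,0,0,-0.178],[-0.003,-0.038,0.001,0,0,-0.178]]]'; python3 h.py
```

```text
time: 35.9
tool_pos: [567.1, 50.4, 40.9]
tcp_rot: [-180.0, 0.1, -172.8]
ft_force: [-0.1, -0.8, -0.4]
finger_gap: 35.7
t 35.90 [567.1  50.4  40.9] [-180.     0.1 -172.8] F [-0.1 -0.8 -0.4] gap 35.7 j [ -0.  13. 100.  -0.  67. -97.]
```

```bash
python3 -m crank '[[[0,-0.002,0,0,0,0],[0,-0.004,0,0,0,0]]]';python3 -m crank '[[[0,-0.002,0,0,0,0],[0,-0.002,0,0,0,0]]]';python3 -m crank '[[[0,-0.002,0,0,0,0],[0,-0.002,0,0,0,0]]]'
```

```text
time: 36.15
tool_pos: [567.5, 46.8, 40.9]
tcp_rot: [180.0, 0.0, -172.8]
ft_force: [-1.5, 7.8, 1.1]
finger_gap: 36.1
time: 36.4
tool_pos: [567.5, 46.8, 40.8]
tcp_rot: [179.8, 0.0, -172.8]
ft_force: [-0.4, 10.6, 1.2]
finger_gap: 36.1
time: 36.65
tool_pos: [567.5, 46.8, 40.8]
tcp_rot: [179.6, 0.0, -172.8]
ft_force: [-0.5, 9.0, 1.2]
finger_gap: 35.8
```

```bash
python3 -m crank '[[[0,0.003,0,0,0,0],[0,0.004,-0.03,0,0,0],[0,0.004,-0.08,0,0,0],[0,0.004,-0.09,0,0,0],[-0.0,0.064,-0.09,0,0,0],[-0.0,0.12,-0.09,0,0,0],[-0.0,0.18,-0.09,0,0,0]]]'
python3 - <<'E'
from h import *
st()
q,d=snap('side')
cv2.imwrite('pics/e5.png',cv2.resize(q[220:340,185:385],None,fx=4,fy=4,interpolation=3))
p,d=snap('top')
cv2.imwrite('pics/e5t.png',cv2.resize(p[140:310,200:350],None,fx=3.5,fy=3.5,interpolation=3))
E
```

```text
time: 37.52
tool_pos: [544.5, 225.8, 131.5]
tcp_rot: [179.6, 0.0, -172.9]
ft_force: [1.4, -0.9, 0.2]
finger_gap: 35.5
t 37.52 [544.5 225.8 131.5] [ 179.6    0.  -172.9] F [ 1.4 -0.9  0.2] gap 35.5 j [ 17.  10.  94.   0.  77. -80.]
```

View pics/e5.png

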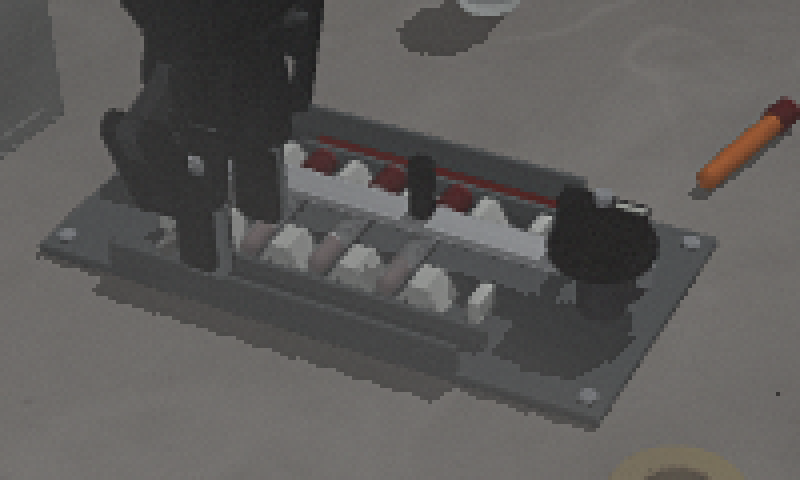

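View pics/e5t.png

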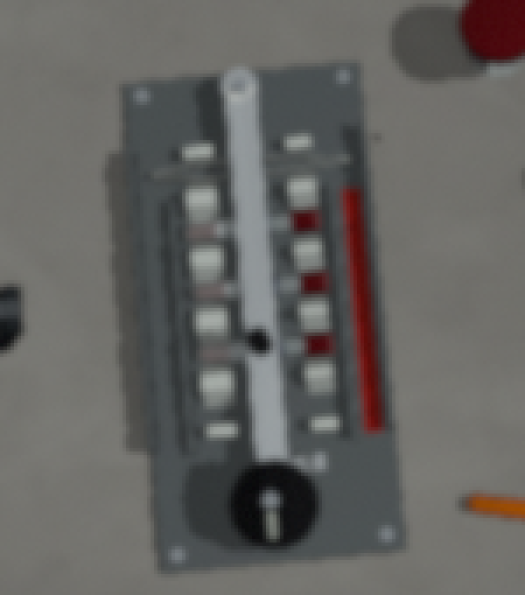

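Run:
```python
from h import *
np.set_printoptions(precision=1,suppress=True)
p,_=snap('top','f1t.png');q,_=snap('side','f1s.png')
cv2.imwrite('pics/f1.png',np.hstack([cv2.resize(p[258:308,252:302],None,fx=8,fy=8,interpolation=3),cv2.resize(q[255:305,315:365],None,fx=8,fy=8,interpolation=0)]))
c=np.array([466.3,45.8]);
for cam,o in(('top',(252,258)),('side',(315,255))):
  for z in(48,60,72):
    print(cam,z,[((proj(cam,(c[0]+s*23*np.cos(a+b),c[1]+s*23*np.sin(a+b),z))-o+.5)*8).round() for s in(0,-1,1) for b in (0,)])
```

```text
top 48 [array([209., 210.]), array([216., 296.]), array([201., 124.])]
top 60 [array([205., 206.]), array([212., 293.]), array([197., 119.])]
top 72 [array([201., 202.]), array([209., 290.]), array([194., 115.])]
side 48 [array([171., 206.]), array([257., 230.]), array([ 87., 182.])]
side 60 [array([172., 167.]), array([259., 191.]), array([ 87., 143.])]
side 72 [array([173., 127.]), array([260., 151.]), array([ 87., 104.])]
```

View pics/f1.png

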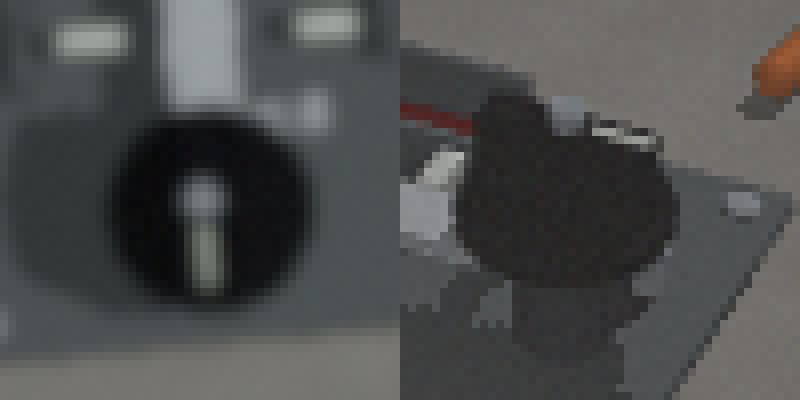

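```bash
python3 -m crank '[[[0.02,-0.04,0,0,0,0.18],[0.04,-0.08,0,0,0,0.36],[0.06,-0.12,0,0,0,0.54],[0.08,-0.15,0,0,0,0.72],[0.08,-0.17,0,0,0,0.9],[0.08,-0.17,0,0,0,1.08],[0.08,-0.17,0,0,0,1.26],[0.08,-0.17,0,0,0,1.44],[0.08,-0.17,0,0,0,1.6],[0.08,-0.17,0,0,0,1.75]]]' 0.55;python3 h.py 466.3 45.8 110 7.2
```

```text
time: 38.98
tool_pos: [486.4, 45.0, 129.8]
tcp_rot: [-179.9, -0.3, 86.7]
ft_force: [0.8, 0.7, 0.1]
finger_gap: 38.2
t 38.98 [486.4  45.  129.8] [-179.9   -0.3   86.7] F [0.8 0.7 0.1] gap 38.2 j [ -1.  -6. 109.   0.  76.   2.]
row [-0.0005, -0.0201, 0.0199, -0.0051, -0.0032, 1.3867] n 7.4
```

```bash
python3 -m crank '[[[0,-0.01,0.005,0,0,0.18],[0,-0.02,0.01,0,0,0.36],[0,-0.02,0.015,0,0,0.54],[0,-0.02,0.02,0,0,0.72],[0,-0.02,0.02,-0.003,0,0.9],[0,-0.02,0.02,-0.005,-0.002,1.08],[0,-0.02,0.02,-0.005,-0.003,1.26],[0,-0.02,0.02,-0.005,-0.003,1.387],[0,-0.02,0.02,-0.005,-0.003,1.387]]]';python3 -m crank '[[[0,0,0.0,0,0,0]]]';python3 h.py 466.3 45.8 53 7.2;  python3 - <<'E'
from h import *
q,_=snap('side');cv2.imwrite('pics/f2.png',cv2.resize(q[225:305,290:390],None,fx=6,fy=6,interpolation=0))
E
```

```text
time: 40.1
tool_pos: [466.1, 44.9, 109.6]
tcp_rot: [180.0, 0.0, 7.1]
ft_force: [0.7, 0.5, -0.1]
finger_gap: 38.4
time: 40.22
tool_pos: [466.0, 44.1, 109.5]
tcp_rot: [180.0, 0.0, 7.2]
ft_force: [-0.5, -0.5, 0.0]
finger_gap: 38.3
t 40.23 [466.   44.1 109.5] [180.    0.    7.2] F [-0.5 -0.5  0. ] gap 38.3 j [ -1.  -8. 114.  -0.  74.  82.]
row [0.0005, -0.0017, 0.0565, 0.0004, 0.0006, 0.0004] n 0.9
```

View pics/f2.png

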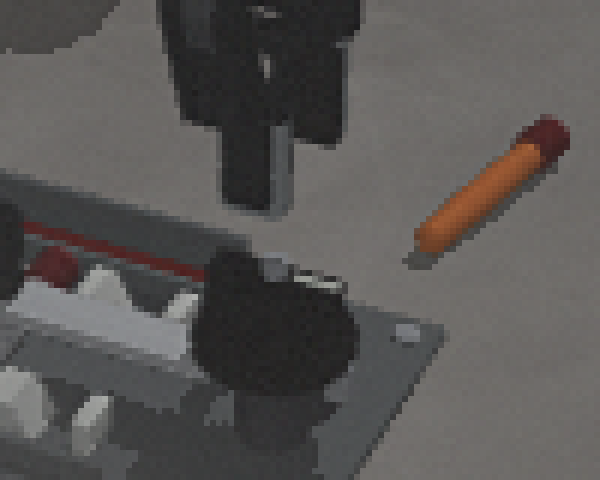

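```bash
python3 -m crank '[[[0,-0.002,0.02,0,0,0],[0,-0.002,0.04,0,0,0],[0,-0.002,0.055,0,0,0],[0,-0.002,0.056,0,0,0],[0,-0.002,0.056,0,0,0]]]'; python3 -m crank '[[[0,0,0.001,0,0,0],[0,0,0.001,0,0,0],[0,0,0.001,0,0,0],[0,0,0.001,0,0,0]]]' 1 25; python3 h.py 466.3 45.8 53 7.2
```

```text
time: 40.9
tool_pos: [466.0, 46.0, 53.9]
tcp_rot: [180.0, 0.0, 7.2]
ft_force: [-0.3, 0.8, -1.0]
finger_gap: 38.4
time: 41.4
tool_pos: [466.9, 45.7, 53.6]
tcp_rot: [179.9, -0.1, 7.2]
ft_force: [0.0, -3.7, 5.3]
finger_gap: 13.5
t 41.40 [466.9  45.7  53.6] [179.9  -0.1   7.2] F [ 0.  -3.7  5.3] gap 13.5 j [ -1.  -3. 116.  -0.  67.  82.]
row [-0.0006, -0.0001, 0.0006, 0.0012, -0.0014, 0.0003] n 0.0
```

```bash
python3 -m crank '[[[0,0,0,0,0,-0.12],[0,0,0,0,0,-0.25],[0,0,0,0,0,-0.38],[0,0,0,0,0,-0.5],[0,0,0,0,0,-0.62],[0,0,0,0,0,-0.75],[0,0,0,0,0,-0.87],[0,0,0,0,0,-0.98],[0,0,0,0,0,-0.98]]]'; python3 h.py; python3 -c "
from h import *
print(r.sense()['wrist_torque'])"
```

```text
time: 42.52
tool_pos: [467.2, 45.1, 53.3]
tcp_rot: [179.8, 0.0, 63.5]
ft_force: [4.8, -5.5, -4.1]
finger_gap: 13.2
t 42.52 [467.2  45.1  53.3] [179.8   0.   63.5] F [ 4.8 -5.5 -4.1] gap 13.2 j [ -1.  -3. 116.  -0.  67.  26.]
[-0.86983211 -0.71478372  0.02175833]
```

```bash
python3 -m crank '[[[0,0,0,0,0,0],[0,0,0,0,0,0],[0,0,0,0,0,0],[0,0,0,0,0,0]]]' 0.55;  python3 - <<'E'
from h import *
st()
q,_=snap('side');cv2.imwrite('pics/f3.png',cv2.resize(q[225:305,290:390],None,fx=6,fy=6,interpolation=0))
E
```

```text
time: 43.02
tool_pos: [467.1, 45.2, 53.3]
tcp_rot: [179.8, 0.0, 63.5]
ft_force: [0.8, 0.0, 0.6]
finger_gap: 38.6
t 43.02 [467.1  45.2  53.3] [179.8   0.   63.5] F [0.8 0.  0.6] gap 38.6 j [ -1.  -3. 116.  -0.  67.  26.]
```

View pics/f3.png

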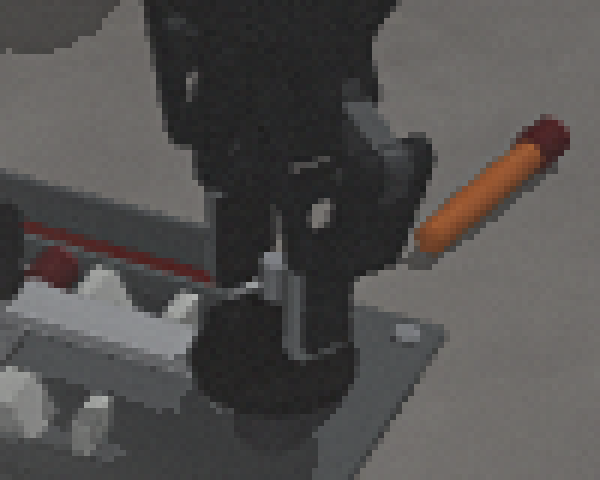

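```bash
python3 -m crank '[[[0,0,0.004,0,0,0],[0,0,0.009,0,0,0],[0,0,0.009,0,0,0]]]'; python3 -m crank '[[[0,0,0,0,0,0],[0,0,0,0,0,0],[0,0,0,0,0,0],[0,0,0,0,0,0]]]' 1 30; python3 -m crank '[[[0,0,0,0,0,0.12],[0,0,0,0,0,0.28],[0,0,0,0,0,0.45],[0,0,0,0,0,0.62],[0,0,0,0,0,0.8],[0,0,0,0,0,0.95],[0,0,0,0,0,1.1],[0,0,0,0,0,1.25],[0,0,0,0,0,1.4],[0,0,0,0,0,1.4]]]'; python3 h.py; python3 -c "
from h import *
print(r.sense()['wrist_torque'])"
```

```text
time: 43.45
tool_pos: [466.5, 45.2, 43.5]
tcp_rot: [179.9, 0.1, 63.5]
ft_force: [0.0, -0.2, -0.7]
finger_gap: 38.5
time: 43.95
tool_pos: [467.0, 44.9, 43.7]
tcp_rot: [179.8, 0.1, 63.5]
ft_force: [4.6, -3.0, -2.6]
finger_gap: 13.3
time: 45.2
tool_pos: [466.7, 46.0, 43.7]
tcp_rot: [180.0, -0.1, -16.7]
ft_force: [1.5, 6.0, -0.9]
finger_gap: 13.5
t 45.20 [466.7  46.   43.7] [180.   -0.1 -16.7] F [ 1.5  6.  -0.9] gap 13.5 j [ -1.  -3. 116.  -0.  66. 106.]
[ 1.14435162 -0.01886887 -0.06060714]
```

```bash
python3 -m crank '[[[0,0,0,0,0,0.1],[0,0,0,0,0,0.2],[0,0,0,0,0,0.28],[0,0,0,0,0,0.28]]]'; python3 -c "
from h import *
print(r.sense()['wrist_torque'])";python3 -m crank '[[[0,0,0,0,0,0.05],[0,0,0,0,0,0.08],[0,0,0,0,0,0.08]]]'; python3 -c "
from h import *
print(r.sense()['wrist_torque'])"; python3 -m crank '[[[0,0,0,0,0,0.05],[0,0,0,0,0,0.08],[0,0,0,0,0,0.08]]]'; python3 -c "
from h import *
print(r.sense()['wrist_torque'])"
```

```text
time: 45.7
tool_pos: [466.8, 46.3, 43.7]
tcp_rot: [-179.9, -0.1, -32.6]
ft_force: [2.6, 2.4, -2.3]
finger_gap: 13.5
[ 0.55080156 -0.53323962 -0.07709705]
time: 46.08
tool_pos: [466.9, 46.4, 43.7]
tcp_rot: [-179.9, -0.1, -37.1]
ft_force: [3.1, 1.4, -2.9]
finger_gap: 13.6
[ 0.3400361  -0.53350534  0.37447088]
time: 46.45
tool_pos: [466.9, 46.3, 43.8]
tcp_rot: [-179.9, -0.1, -41.6]
ft_force: [2.4, -0.3, -1.5]
finger_gap: 13.3
[ 0.18223704 -0.45744523  1.29105047]
```

```bash
python3 -m crank '[[[0,0,0,0,0,-0.05],[0,0,0,0,0,-0.06],[0,0,0,0,0,-0.06]]]'; python3 -c "
from h import *
print(r.sense()['wrist_torque'])"
python3 -m crank '[[[0,0,0,0,0,0],[0,0,0,0,0,0],[0,0,0,0,0,0],[0,0,-0.03,0,0,0],[0,0,-0.09,0,0,0],[0,0,-0.14,0,0,0],[-0.05,0.04,-0.14,0,0,0],[-0.05,0.09,-0.14,0,0,0],[-0.05,0.14,-0.14,0,0,0],[-0.05,0.2,-0.14,0,0,0]]]' 0.55;python3 -m crank '[[[-0.03,0.06,0,0,0,0],[-0.06,0.12,0,0,0,0],[-0.08,0.16,0,0,0,0],[-0.08,0.16,0,0,0,0]]]'
 python3 - <<'E'
from h import *
st()
q,_=snap('side');cv2.imwrite('pics/g1.png',cv2.resize(q[220:340,185:385],None,fx=4,fy=4,interpolation=3))
p,_=snap('top');cv2.imwrite('pics/g1t.png',cv2.resize(p[140:310,200:350],None,fx=3.5,fy=3.5,interpolation=3))
E
```

```text
time: 46.82
tool_pos: [466.9, 46.4, 43.7]
tcp_rot: [-179.9, -0.1, -38.1]
ft_force: [2.5, 0.9, -2.2]
finger_gap: 13.3
[ 0.28856937 -0.54598067  0.61758151]
time: 48.08
tool_pos: [302.9, -80.7, 183.6]
tcp_rot: [-179.9, -0.1, -38.0]
ft_force: [-0.0, -0.9, 0.4]
finger_gap: 38.5
time: 48.58
tool_pos: [170.6, -194.0, 183.0]
tcp_rot: [-179.5, 2.5, -38.3]
ft_force: [-0.6, 0.3, 0.5]
finger_gap: 37.9
t 48.58 [ 170.6 -194.   183. ] [-179.5    2.5  -38.3] F [-0.6  0.3  0.5] gap 37.9 j [-60. -51. 135.  -0.  99.  69.]
```

View pics/g1.png

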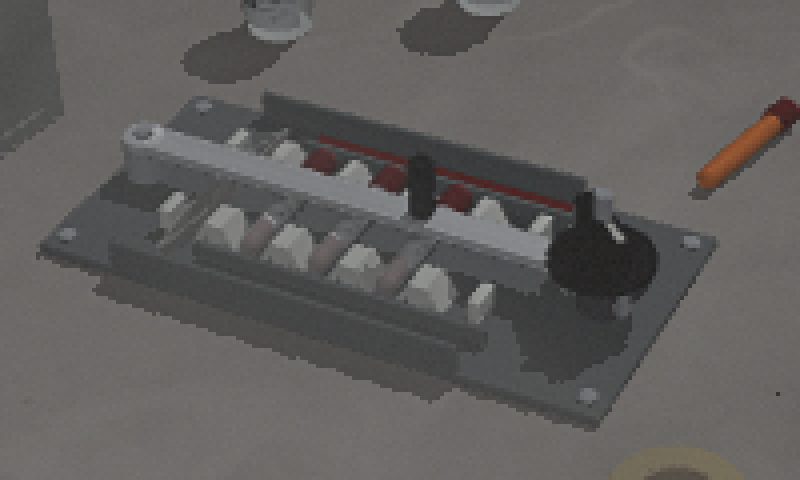

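View pics/g1t.png

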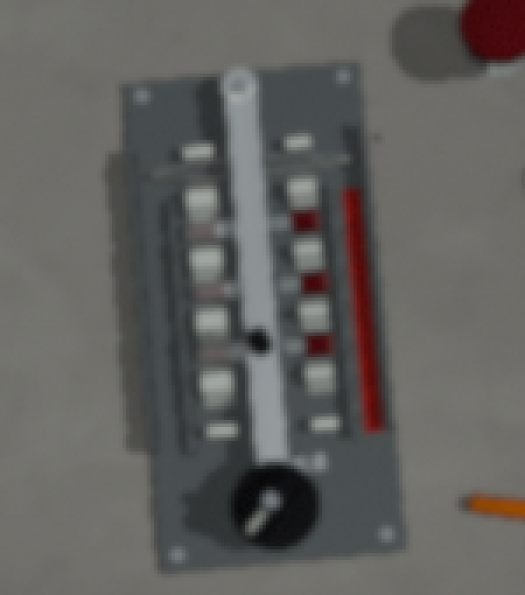

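```bash
python3 -m crank '[[[0.03,-0.06,0.0,0,0,0],[0.06,-0.1,0.0,0,0,0],[0.06,-0.1,0,0,0,0]]]'
python3 - <<'E'
from h import *
st()
p,_=snap('top');q,_=snap('side','g2s.png');cv2.imwrite('pics/g2t.png',p)
I=np.hstack([cv2.resize(p[258:308,252:302],None,fx=8,fy=8,interpolation=3),cv2.resize(q[255:305,315:365],None,fx=8,fy=8,interpolation=0)])
c=np.array([466.5,46])
for cam,o,dx in(('top',(252,258),0),('side',(315,255),400)):
  for t,col in((.55,(255,0,0)),(.75,(0,255,0))):
    P=[(proj(cam,(c[0]-s*np.cos(a-t),c[1]-s*np.sin(a-t),63))-o+.5)*8+(dx,0) for s in(0,23)]
    cv2.line(I,*[tuple(int(v) for v in x) for x in P],col,1)
cv2.imwrite('pics/g2.png',I)
E
```

```text
time: 49.05
tool_pos: [282.7, -149.1, 180.5]
tcp_rot: [-179.4, 2.6, -37.9]
ft_force: [-0.8, -0.1, 0.5]
finger_gap: 38.9
t 49.05 [ 282.7 -149.1  180.5] [-179.4    2.6  -37.9] F [-0.8 -0.1  0.5] gap 38.9 j [-38. -37. 128.   1.  92.  90.]
```

View pics/g2.png

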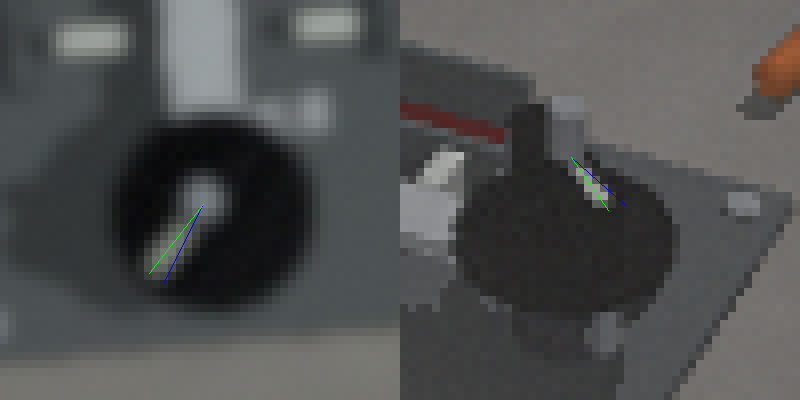

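The pointer reads about 0.66 rad in the top view and 0.78 in the side view, so the two disagree slightly around 0.75. I have time, so I'll regrip the knob and feel for the stop.

```bash
python3 h.py 466.6 46 130 -36
```

```text
t 49.15 [ 280.6 -150.7  181. ] [-179.5    2.6  -38.1] F [-0.7  0.5  0. ] gap 38.4 j [-38. -37. 128.   1.  92.  90.]
row [0.0273, -0.2691, 0.0522, -0.0097, 0.0444, -0.0363] n 4.4
```

```bash
python3 -m crank '[[[0.006,-0.06,0.01,0,0.02,0],[0.012,-0.12,0.02,0,0.04,-0.02],[0.018,-0.18,0.035,-0.005,0.044,-0.03],[0.024,-0.24,0.045,-0.01,0.044,-0.036],[0.027,-0.269,0.052,-0.01,0.044,-0.036],[0.027,-0.269,0.052,-0.01,0.044,-0.036],[0.027,-0.269,0.052,-0.01,0.044,-0.036]]]' 0.55; python3 h.py 466.6 46 44 -36
```

```text
time: 50.02
tool_pos: [465.8, 45.1, 130.7]
tcp_rot: [180.0, -0.0, -36.1]
ft_force: [-0.0, -0.9, 0.7]
finger_gap: 38.5
t 50.02 [465.8  45.1 130.7] [180.   -0.  -36.1] F [-0.  -0.9  0.7] gap 38.5 j [ -1.  -9. 112.  -0.  77. 125.]
row [0.0001, -0.0013, 0.0867, 0.0006, -0.0001, -0.0012] n 1.4
```

```bash
python3 -m crank '[[[0,-0.001,0.04,0,0,0],[0,-0.001,0.07,0,0,0],[0,-0.001,0.085,0,0,0],[0,-0.001,0.087,0,0,0],[0,-0.001,0.087,0,0,0]]]'; python3 -m crank '[[[0,0,0,0,0,0],[0,0,0,0,0,0],[0,0,0,0,0,0],[0,0,0,0,0,0]]]' 1 30; python3 -c "
from h import *
print(r.sense()['wrist_torque'])"; python3 -m crank '[[[0,0,0,0,0,0.03],[0,0,0,0,0,0.05],[0,0,0,0,0,0.05]]]'; python3 -c "
from h import *
print(r.sense()['wrist_torque'])"
```

```text
time: 50.65
tool_pos: [467.2, 45.5, 45.0]
tcp_rot: [-180.0, -0.1, -36.1]
ft_force: [-0.1, -0.3, 0.1]
finger_gap: 38.5
time: 51.15
tool_pos: [468.3, 45.3, 46.5]
tcp_rot: [-179.9, -0.2, -36.1]
ft_force: [-1.6, -2.6, 5.9]
finger_gap: 13.0
[-0.21219699  0.31687356  0.08551136]
time: 51.52
tool_pos: [468.3, 45.3, 46.6]
tcp_rot: [-179.9, -0.2, -38.9]
ft_force: [-0.7, -1.0, 1.9]
finger_gap: 13.1
[-0.22003573  0.23442175  0.70173977]
```

The torque rises at once past a yaw of −36°, so the knob is at its stop at 0.75 rad. I'll release and retract.

```bash
python3 -m crank '[[[0,0,0,0,0,-0.02],[0,0,0,0,0,-0.02]]]'; python3 -m crank '[[[0,0,0,0,0,0],[0,0,0,0,0,0],[0,0,0,0,0,0],[0,0,-0.03,0,0,0],[0,0,-0.09,0,0,0],[0,0,-0.14,0,0,0],[0,0.06,-0.14,0,0,0],[0,0.12,-0.14,0,0,0],[0,0.18,-0.14,0,0,0],[0,0.18,-0.14,0,0,0]]]' 0.55
 python3 - <<'E'
from h import *
st()
q,_=snap('side','h1s.png');p,_=snap('top','h1.png')
cv2.imwrite('pics/h1c.png',np.hstack([cv2.resize(p[150:310,210:330],None,fx=3,fy=3,interpolation=3),cv2.resize(q[200:360,190:390],None,fx=2.2,fy=3,interpolation=3)]))
E
```

```text
time: 51.78
tool_pos: [468.3, 45.3, 46.6]
tcp_rot: [-179.9, -0.2, -37.8]
ft_force: [-1.4, -0.6, 1.1]
finger_gap: 13.1
time: 53.02
tool_pos: [355.9, -99.7, 186.5]
tcp_rot: [-180.0, -0.3, -38.1]
ft_force: [-0.2, 0.2, 0.4]
finger_gap: 38.3
t 53.02 [355.9 -99.7 186.5] [-180.    -0.3  -38.1] F [-0.2  0.2  0.4] gap 38.3 j [-24. -30. 123.  -0.  87. 105.]
```

View pics/h1c.png

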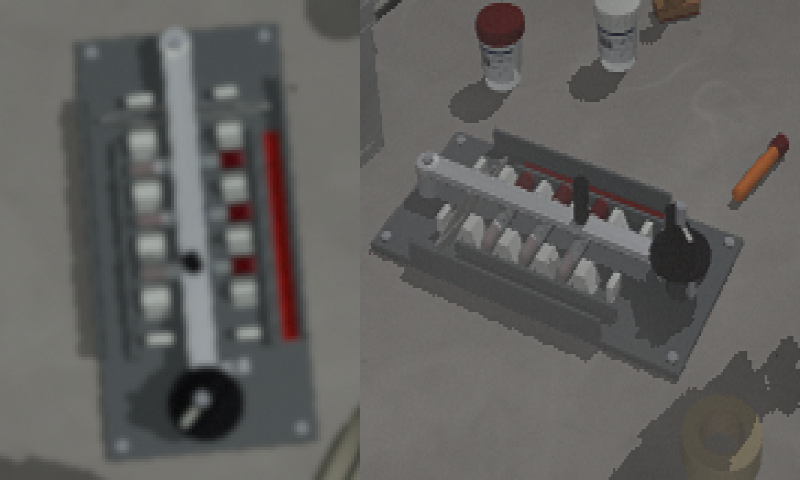

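View pics/h1s.png

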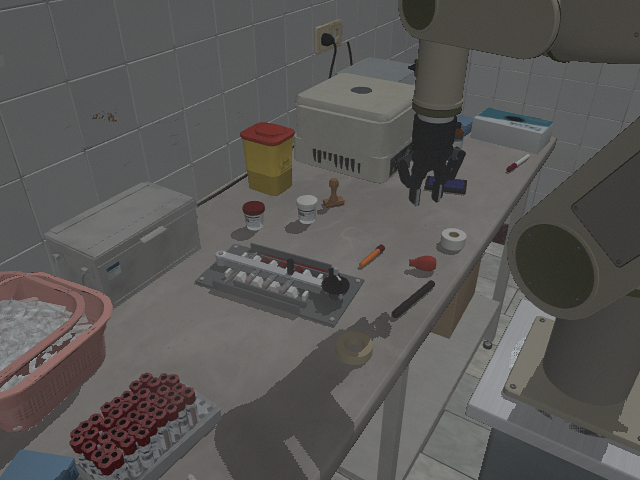

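A red and white object shows at (518,162). The arm hid it in the first side picture, so I'll check it before handing in.

Run:
```python
from h import *
q=cv2.imread('pics/h1s.png');cv2.imwrite('pics/h2.png',cv2.resize(q[140:185,490:550],None,fx=10,fy=10,interpolation=0))
p=cv2.imread('pics/h1.png');cv2.imwrite('pics/h3.png',cv2.resize(p[325:385,580:640],None,fx=8,fy=8,interpolation=3))
print(ray('side',(518,162),8),ray('side',(507,168),8),ray('side',(529,156),8),ray('top',(633,354),8),ray('top',(625,352),8))
for l in r.landmark_of('tube_1_mid','side'):print(l)
```

```text
[ 330.93510934 -771.36277345    8.        ] [ 346.54222578 -714.58147658    8.        ] [ 314.66813575 -830.5447409     8.        ] [ 338.33475683 -723.54889496    8.        ] [ 342.11309587 -706.57641554    8.        ]
```

View pics/h2.png

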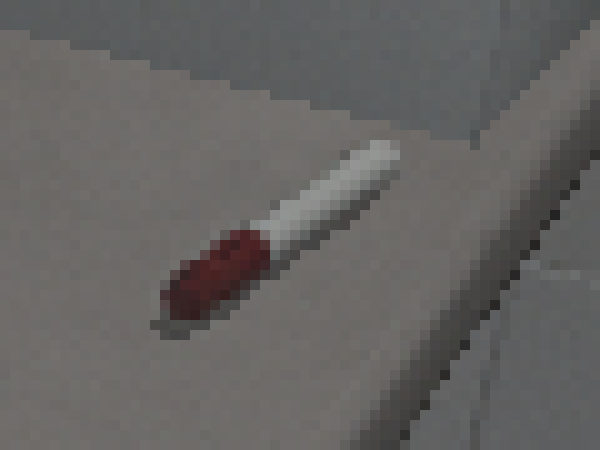

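View pics/h3.png

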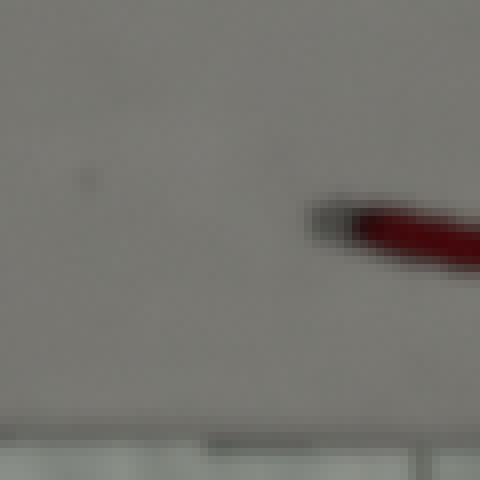

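That object is a marker pen: about 120 mm long, with a red section over 33 mm. A tube is 88 mm with an 18 mm cap, so there is no fourth tube in either picture.

Run:
```python
from h import *
st();print(r.hand_in())
```

```text
t 53.17 [358.  -96.5 186.6] [-179.9   -0.2  -37.8] F [-0.2 -0.3 -0.2] gap 38.5 j [-23. -30. 123.   0.  87. 105.]
the job is handed in; nothing more can be done
None
```

The carrier is packed and locked, and I handed the job in at 53 s. There were three loose red-capped tubes. They lie in compartments 2, 3 and 4 with their caps at the red stripe, and the forceps lie flat in the long compartment.

I swung the bar to its stop, where it held at about 10 N. I then turned the knob backwards to about -0.98 rad and let go, and it dropped. Only after that did I turn it forwards to its stop at about 0.75 rad.

**Last checks:**
- **Bar and contents:** the final pictures show the bar home over everything with its end under the lowered knob.
- **Left alone:** the cups, the stamp, both rolls and the orange look-alike were not touched.
- **Knob angle:** the two cameras disagreed slightly, at about 0.66 rad (top) and 0.78 rad (side). I gripped the knob again, and the torque rose at once when I turned it further, so it is at its stop.
- **Possible fourth tube:** a red and white object at the right edge turned out to be a marker pen about 120 mm long, so I left it.
- **Joint 2:** during one retreat it came to about -51°, very close to its -51.17° limit. I moved it away at the next step, but I only saw the rounded reading.

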